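# Wind a clamp spindle off a ground mandrel and return the mandrel to its case

### The arm

A 6-joint arm with a two-finger parallel gripper is mounted at the origin on the work surface. World frame = base frame: x ahead of the robot, y to its left, z up, the work surface at z = 0. Lengths are in m, angles in rad, forces in N, time in s.
With the tool pointing down it reaches from about 0.3 to 0.95 m from the base axis. Payload 3.1 kg.
Tool frame: the origin (TCP) lies midway between the tips of the shut fingers; the grasp point (between the pads) lies 19 mm behind it; z points along the fingers, y is the direction in which the jaws open and shut (so a half turn about z gives the same grasp; the last joint's range is limited). The gripper opens to 85 mm and grips with 20 to 120 N. Pads are 22 mm wide; open, the fingers measure 114 mm over their backs; the gripper's body (76 mm by 85 mm) begins 54 mm behind the grasp point. The pads swing forward as they close: fully open they stand 13 mm farther back than shut.
Start: joints at [-1.314, 0.308, 1.634, -0, 1.2, -0.07], TCP at [0.201, -0.592, 0.198] pointing down, gripper open.
Joint ranges: [-3.06, 3.06], [-0.79, 1.96], [0.05, 2.63], [-1.19, 4.34], [0.05, 2.64], [-2.94, 2.94]. Speed limits (rad/s): [2.79, 2.79, 3.14, 3.14, 3.14, 3.14].

### API

Orientations are given as [roll, pitch, yaw] about the fixed x, y, z axes, in that order (R = Rz(yaw) Ry(pitch) Rx(roll)).
In Python, from station import env gives the robot as it stands. The module is installed in compiled form; this text tells all that it offers.
- The arm moves only by the tool drive_tool, never from a script. Its argument "moves" is a list of rows, each a list of 6 numbers: the shift along the world's x, y, z in mm, then the turn, a rotation vector about the world's x, y, z in degrees. In form: [[x, y, z, rx, ry, rz], ...]. A call has 1 to 8 rows; each row is the pose to reach, as a shift and turn from the pose commanded when the call began; what a row does not reach only later rows make up. A row lasts 1/8 s, in which the tool goes at most 62.5 mm and 10.7 degrees, less where a joint would pass 70% of its speed; a pose out of reach is approached as far as the arm can. A call with a gripper value outside its range is refused whole. "claw" is the opening in per cent of the stroke, from 0 (shut) to 100 (fully open), set as the call begins (left out, the last holds). The fingers move at their own pace and stop on an object; the grip force is fixed at half the most. Time passes only in rows, so rows that repeat a pose let the fingers close. It gives the time, the measured TCP pose, the force and the opening at its end, in the units of the state.
- env.sense(): the state, without advancing time (a new reading comes with each control period).
- env.capture(name): name is "side" or "top" or "wrist"; returns a dict with "pixels" (480x640x3 uint8, red, green, blue), "camera_matrix" (3x3 intrinsics, pixels), "eye" and "rotation" of the camera in the world; the wrist camera has in their place "mount" (4x4, takes a point from camera to tool coordinates, whose origin is the TCP and whose axes are the flange's). Camera axes: x right, y down, z forward; pixel columns grow to the right and rows downward; lengths in m; the calibration is good to about 2 mm. A picture is of the moment at which its call begins: read the wrist's pose just before it. There is no depth.
- env.finish_job(): hands the job in, once; it reports no verdict.
The state is a dict: "time_s": time; "qpos": joint angles; "joint_vel": joint speeds; "joint_efforts": joint torques, N m; "tcp_pos": TCP position; "ee_rot": TCP orientation; "ft_force": force on the tool from outside, world axes, zero at the start; "moment": the same for the moment, N m; "grip_width": finger opening in m.
Only numpy, scipy, OpenCV 4.12 (cv2) and the standard library are available. Lean on these libraries where they do the work, as an engineer would, in place of code of your own. Each camera call takes 0.05 s, during which the arm holds its last target.

### The job

Unclamp the ground mandrel: wind the black handwheel anticlockwise (after a little free play it bites) and let your hand rise with the spindle, because the fixture only stands loose on the granite and must not be lifted, leaned on or shifted, until the brass pad is a good finger's breadth (over 10 mm) clear of the mandrel, which stays lying in its V-blocks meanwhile. Then draw the mandrel out endwise from under the clamp without knocking it or dragging the fixture along, and lay it gently into the empty pair of saddles in the wooden case. Leave the clamp open and everything else where it is.

Things in the scene. Friction and masses are not known exactly. Their poses are not given: they have to be found in the camera images.
- granite: Dark granite surface plate, 360 (x) x 480 (y) x 40 mm, fixed on the bench. Origin: centre of its underside
- fixture: Clamping fixture standing LOOSE on the granite, with the mandrel about 25 N in all: sub-plate 90 x 300 x 14 mm, two V-blocks 52 (x) x 40 mm centred at y = -110 and +90 mm; mandrel axis along y, 55 mm up. Over the +y block a stirrup: uprights at x = +-27 to 36 mm, crossbar 24 mm wide at 96 to 112 mm, nut boss to 122 mm; the mandrel leaves towards -y. Origin: centre of its underside, z up
- clamp_foot (a point): Point on the fixture's underside straight below the spindle; axes as the fixture's
- wheel: Black ribbed disc handwheel, 60 mm across, rim 16 mm high (+-8 mm about the origin), 4 mm hub and red dot on top; crossbar 25 mm, nut boss (30 mm across) 15 mm below the rim. Origin: rim centre, 145 mm above the fixture's underside at rise 0, fixture y = +90 mm. Its knock-off lugs have free play: the first 0.3 to 1.0 rad turn lightly with no rise, then it climbs about 25 mm per turn anticlockwise
- spindle (a joint): Rise of spindle and wheel in m: 0 at the start (clamped), end stop at 0.020. Friction about 0.12 N m; stays where left. The pad is spring-loaded: it stays on the mandrel for the first 4 mm of rise and then goes up with the spindle, so a rise of 14 mm gives 10 mm of clearance. A hand that does not keep pace pulls or presses the loose fixture with some 10 N per mm
- pad: Brass clamp pad, 18 mm across, on a spring plunger under the spindle; at the start it presses the mandrel with about 12 N, 2 N more per mm that the spindle is wound down. Origin: centre of its lower face, 65 mm above the fixture's underside while it touches the mandrel
- mandrel: Ground steel test mandrel, a plain bar 20 mm thick and 240 mm long, 0.47 to 0.71 kg. Origin: on its axis at mid-length; y runs along it. It may roll about its axis. It lies in the V-blocks, free to grip between them (room from y = -90 to +70 mm of the fixture, so fingers holding its middle can draw it about 70 mm)
- case: Open wooden case fixed to the bench, 300 (x) x 136 (y) mm, walls 26 mm high and 8 mm thick, lid folded flat on its -y side. Two pairs of wooden 90 degree V saddles at x = +-85 mm, 22 mm thick, 44 mm wide: one pair at y = -32 mm (holds a dark bar), the empty one at y = +32 mm. Origin: centre of the underside
- trough (a point): Where the mandrel's middle belongs in the case: on the axis of a seated bar over the empty saddles, 36 mm above the bench; axes as the case's, the seated mandrel lies along x. Saddle lips are at this height, so the V guides the bar in from up to about 10 mm off; 22 mm of room lengthwise either way
- spare_bar: dark steel bar, 20 mm thick, 230 mm long, lying in the other pair of saddles of the case; a bystander; origin at mid-length on its axis
- block_long: steel gauge block 90 x 9 x 35 mm standing on the granite; a bystander; origin under its centre
- block_short: steel gauge block 35 x 9 x 30 mm standing on the granite; a bystander; origin under its centre
- ring_gauge: dark steel setting ring, 64 mm across, 20 mm high, on the granite; a bystander; origin under its centre
- dial_gauge: dial indicator lying on its back, 58 mm across, 22 mm high with a stem, on the granite; a bystander; origin under its centre
- oil: amber oil bottle with a red cap, 40 mm across, 85 mm high; a bystander; origin under its centre
Not all that is in view belongs to the job. Leave any turquoise look-alike of the mandrel alone.

How it is judged:
By the outcome, as a careful person would: the job done as asked, in the order asked, and still so for the second after the job is handed in, with the robot touching nothing.
It also fails if it takes over 72 s, if anything falls off the work surface, if the arm or the gripper's body presses on something with over 40 N, if the wrist force passes 120 N, or if a joint passes its speed limit or range.

## Working session

There is one attempt and no reset: what is moved stays moved. The work goes in short steps, Python scripts to look and compute and a tool call to move; the robot and the scene stay as the last step left them, time stands still between calls to the robot, and variables do not carry over. Pictures are saved under pics/ and viewed, and the job is handed in when it is done.

Besides the shell and the picture viewer there is one more tool, called after "Request:" by a JSON object that holds its "api" and its "payload". drive_tool: Moves the arm, as the interface text tells. Its arguments: {"type":"object","properties":{"moves":{"type":"array"},"claw":{"type":"number"}},"required":["moves"]}

```bash
mkdir -p pics; cat > h.py <<'E'
from station import env
import numpy as np, cv2, pickle
from scipy.spatial.transform import Rotation as R
def shot(name,tag):
    s=env.sense(); c=env.capture(name); c['s']=s
    if 'mount' in c:
        T=np.eye(4);T[:3,:3]=R.from_euler('xyz',s['ee_rot']).as_matrix();T[:3,3]=s['tcp_pos']
        M=T@np.array(c['mount']);c['eye']=M[:3,3];c['rotation']=M[:3,:3]
    pickle.dump(c,open(f'pics/{tag}.pkl','wb'));cv2.imwrite(f'pics/{tag}.png',c['pixels'][:,:,::-1]);return c
def load(tag): return pickle.load(open(f'pics/{tag}.pkl','rb'))
def ray(c,u,v):
    d=np.linalg.inv(np.array(c['camera_matrix']))@np.array([u,v,1.]);d=np.array(c['rotation'])@d
    return np.array(c['eye']),d/np.linalg.norm(d)
def onz(c,u,v,z):
    e,d=ray(c,u,v);return e+d*(z-e[2])/d[2]
def proj(c,p):
    q=np.array(c['rotation']).T@(np.array(p)-np.array(c['eye']));q=np.array(c['camera_matrix'])@q;return q[:2]/q[2]
def tri(c1,p1,c2,p2):
    e1,d1=ray(c1,*p1);e2,d2=ray(c2,*p2)
    t=np.linalg.lstsq(np.c_[d1,-d2],e2-e1,rcond=None)[0]
    a=e1+d1*t[0];b=e2+d2*t[1];return (a+b)/2,np.linalg.norm(a-b)
E
python3 - <<'E'
from h import *
print(env.sense())
for n in ['side','top','wrist']:
    c=shot(n,n+'0');print(n,c['eye'],np.round(c['rotation'],3).tolist(),np.array(c['camera_matrix']).tolist())
print(np.array(c['mount']).round(4).tolist())
E
```

```text
{'time_s': 0.0, 'qpos': array([-1.31372445e+00,  3.09009307e-01,  1.63521569e+00,  8.95329186e-06,
        1.19970737e+00, -6.97022567e-02]), 'joint_vel': array([-0.00017734,  0.00072065, -0.00098492, -0.00147608, -0.00097078,
        0.0003266 ]), 'joint_efforts': array([ 2.44416973e-03, -4.15254343e+01, -2.76662707e+01,  1.72539690e-04,
        1.02747901e-02, -1.39232941e-05]), 'tcp_pos': array([ 0.20036045, -0.59104643,  0.19693062]), 'ee_rot': array([-3.13925920e+00, -1.71267112e-04,  3.26770678e-01]), 'ft_force': array([ 0.43640322, -0.0316302 , -1.20768819]), 'moment': array([ 0.01737211, -0.06076485,  0.04928974]), 'grip_width': 0.08563950040442653}
side [0.30661253 0.86095194 0.85990056] [-2.309, 0.005, -2.971] [[480.6028757886933, 0.0, 316.3813073078918], [0.0, 480.6028757886933, 240.78572024177436], [0.0, 0.0, 1.0]]
top [0.15790448 0.0696304  1.59617348] [-2.931, -0.003, -1.595] [[581.6783642590075, 0.0, 319.1151386897867], [0.0, 581.6783642590075, 231.32647952888658], [0.0, 0.0, 1.0]]
wrist [ 0.27378443 -0.56636409  0.3733319 ] [[0.322, -0.903, -0.286], [-0.947, -0.307, -0.096], [-0.002, 0.302, -0.953]] [[351.73497336358645, 0.0, 320.18007966314553], [0.0, 351.73497336358645, 235.71284239793908], [0.0, 0.0, 1.0]]
[[0.0007, -0.9534, -0.3018, 0.0775], [1.0, 0.0005, 0.0006, -0.0003], [-0.0005, -0.3018, 0.9534, -0.1763], [0.0, 0.0, 0.0, 1.0]]
```

View pics/top0.png

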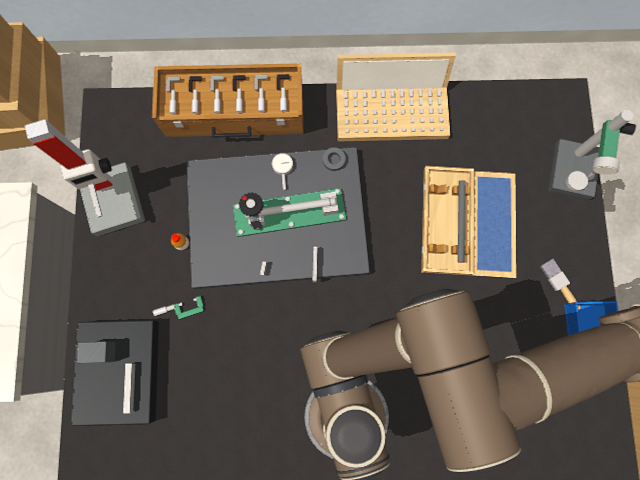

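View pics/side0.png

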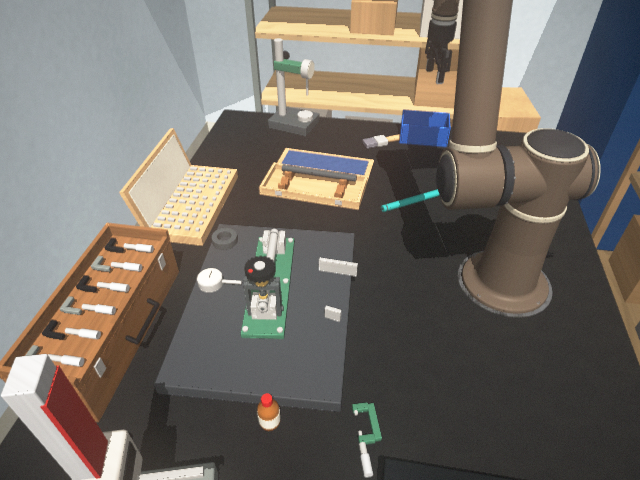

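View pics/wrist0.png

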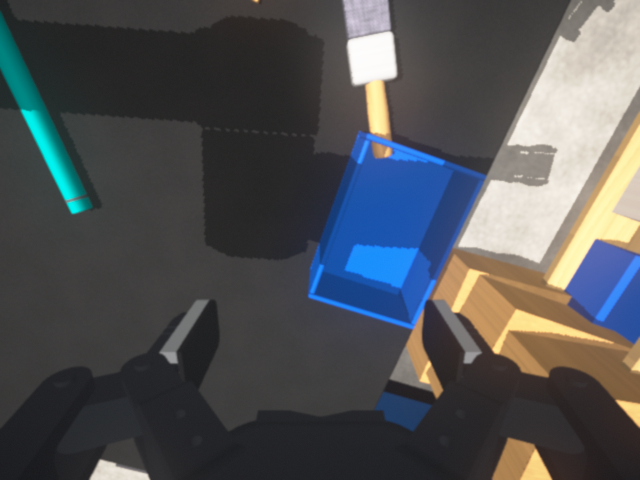

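```bash
cat >> h.py <<'E'
_shot=shot;_load=load
def fix(c):
    if np.array(c['rotation']).ndim==1: c['rotation']=R.from_euler('xyz',c['rotation']).as_matrix()
    return c
def shot(n,t):
    return fix(_shot(n,t))
def load(t): return fix(_load(t))
E
python3 - <<'E'
from h import *
t=load('top0');s=load('side0')
print(t['rotation'].round(3),s['rotation'].round(3))
for p in [(0,0,0),(.2,-.59,.2),(.5,0,0)]: print(p,proj(t,p),proj(s,p))
def crop(c,x0,y0,x1,y1,k,n): cv2.imwrite(n,cv2.resize(c['pixels'][y0:y1,x0:x1,::-1],None,fx=k,fy=k,interpolation=cv2.INTER_CUBIC))
crop(t,180,140,380,290,4,'pics/t0c.png');crop(s,150,200,370,420,2.7,'pics/s0c.png')
crop(t,400,150,540,290,4,'pics/t0d.png')
E
```

```text
[[-0.024 -0.978  0.208]
 [-1.     0.023 -0.008]
 [ 0.003 -0.209 -0.978]] [[-0.986 -0.111  0.129]
 [-0.169  0.664 -0.729]
 [-0.005 -0.74  -0.673]]
(0, 0, 0) [345.36763102 416.17052322] [502.6860608  281.45211335]
(0.2, -0.59, 0.2) [595.17977949 330.47193534] [430.78805406  91.20580244]
(0.5, 0, 0) [339.44742381 230.22453022] [300.52235172 257.74316785]
```

View pics/t0c.png

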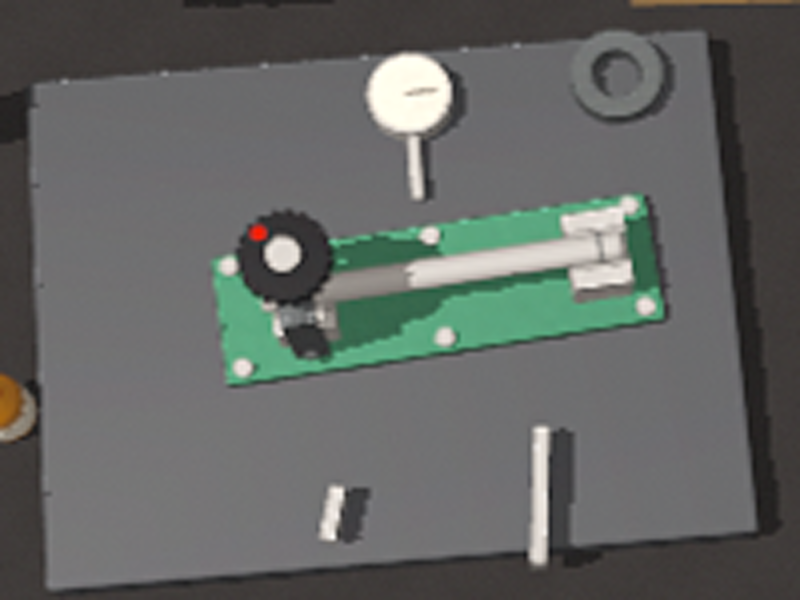

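View pics/s0c.png

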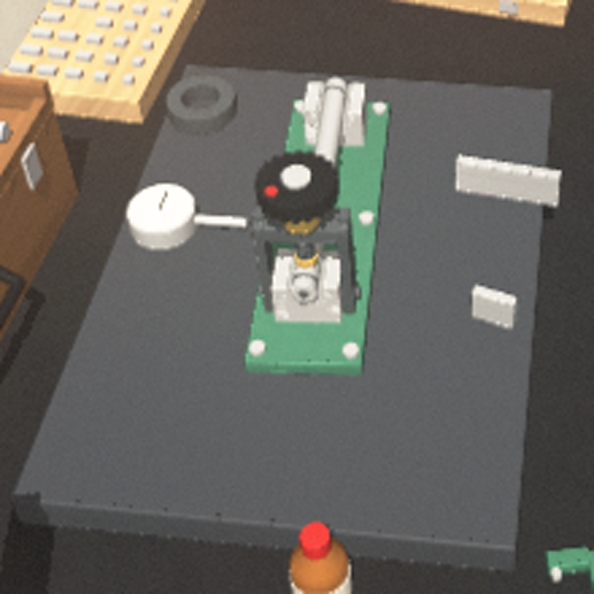

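View pics/t0d.png

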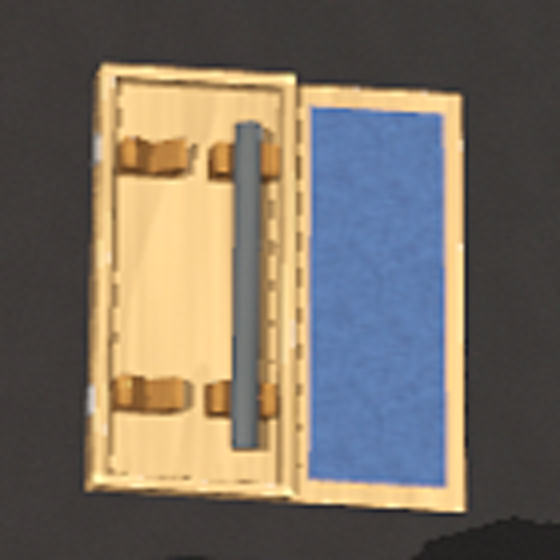

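```bash
python3 - <<'E'
from h import *
t=load('top0');s=load('side0')
im=t['pixels'];hsv=cv2.cvtColor(im,cv2.COLOR_RGB2HSV)
m=cv2.inRange(hsv,(60,80,40),(90,255,255));m[:140]=0;m[260:]=0;m[:,:220]=0;m[:,370:]=0
m=cv2.morphologyEx(m,cv2.MORPH_CLOSE,np.ones((3,3)))
cs,_=cv2.findContours(m,0,2);c=max(cs,key=cv2.contourArea)
pts=np.array([onz(t,*p[0].astype(float),.054)[:2] for p in c],np.float32)
r=cv2.minAreaRect(pts);print('plate rect',r, cv2.boxPoints(r))
for q in [(213,261),(641,197),(665,318),(229,384)]: print(onz(t,180+q[0]/4,140+q[1]/4,.054))
# hub triang
print('hub',tri(t,(250.6,203.3),s,(259.4,265.4)), onz(t,250.6,203.3,.197),onz(s,259.4,265.4,.197))
# near mandrel: far end and fixture end in top
print('dot',onz(t,180+258/4,140+233/4,.195))
# case corners inner/outer top rim z=.026
for q in [(101,64),(296,75),(292,498),(88,490)]: print('case',onz(t,400+q[0]/4,150+q[1]/4,.026))
print('granite');
for q in [(33,87),(707,33),(755,532),(48,588)]: print(onz(t,180+q[0]/4,140+q[1]/4,.04))
E
```

```text
plate rect ((0.5432867407798767, 0.1382804811000824), (0.09014523774385452, 0.2995852530002594), 7.665143013000488) [[ 0.47863704  0.2807227 ]
 [ 0.5185967  -0.01618561]
 [ 0.60793644 -0.00416175]
 [ 0.5679768   0.29274657]]
[0.56504135 0.29067997 0.054     ]
[ 0.60373778 -0.00344571  0.054     ]
[ 0.51785511 -0.01709471  0.054     ]
[0.47887754 0.27927033 0.054     ]
hub (array([0.53201087, 0.22755203, 0.19313235]), np.float64(0.0006151326380560128)) [0.5312964  0.22714546 0.197     ] [0.53038189 0.23128323 0.197     ]
dot [0.54518823 0.24257448 0.195     ]
case [ 0.67457709 -0.24737434  0.026     ]
case [ 0.66328225 -0.38472809  0.026     ]
case [ 0.36289676 -0.35811377  0.026     ]
case [ 0.37162098 -0.21974269  0.026     ]
granite
[0.69768861 0.41971425 0.04      ]
[ 0.7268155  -0.05443848  0.04      ]
[ 0.37172579 -0.0735417   0.04      ]
[0.34508315 0.40155725 0.04      ]
```

Request:
{"api": "drive_tool", "payload": {"moves": [[0, 0, 50, 0, 0, -7], [40, 20, 90, 0, 0, -15], [75, 65, 125, 0, 0, -23], [105, 118, 132, 0, 0, -31], [130, 172, 132, 0, 0, -39], [150, 228, 132, 0, 0, -47], [170, 285, 132, 0, 0, -54], [190, 342, 132, 0, 0, -61]], "claw": 100}}

```text
time_s: 1.15
tcp_pos: [0.3908, -0.2479, 0.3299]
ee_rot: [-3.141, -0.0, -0.742]
ft_force: [1.3, -0.4, -0.0]
grip_width: 0.0857
```

Request:
{"api": "drive_tool", "payload": {"moves": [[15, 60, 0, 0, 0, 0], [30, 120, 0, 0, 0, 0], [45, 180, 0, 0, 0, 0], [65, 240, 0, 0, 0, 0], [85, 300, 0, 0, 0, 0], [105, 358, 0, 0, 0, 0], [125, 415, 0, 0, 0, 0], [140, 470, 0, 0, 0, 0]]}}

```text
time_s: 2.15
tcp_pos: [0.5308, 0.2221, 0.3297]
ee_rot: [3.141, -0.0, -0.737]
ft_force: [1.2, -1.1, 0.4]
grip_width: 0.0854
```

```bash
python3 - <<'E'
from h import *
c=shot('wrist','w1');s=c['s'];print(s['time_s'],s['tcp_pos'],s['ee_rot'],s['qpos'],s['ft_force'],s['moment'])
print(proj(c,(.5313,.2275,.197)),proj(c,(.5313,.2275,.193)))
E
```

```text
2.15 [0.53084875 0.22213379 0.32972495] [ 3.14117598e+00 -1.25905302e-04 -7.37272259e-01] [ 3.20836640e-01  1.21315868e-01  1.59514525e+00 -3.17451447e-04
  1.42543289e+00  2.62895128e+00] [ 1.19117324 -1.07081042  0.37336857] [-0.01548123 -0.03675172 -0.0209879 ]
[315.71459796 217.49124401] [315.76705585 216.39143003]
```

View pics/w1.png

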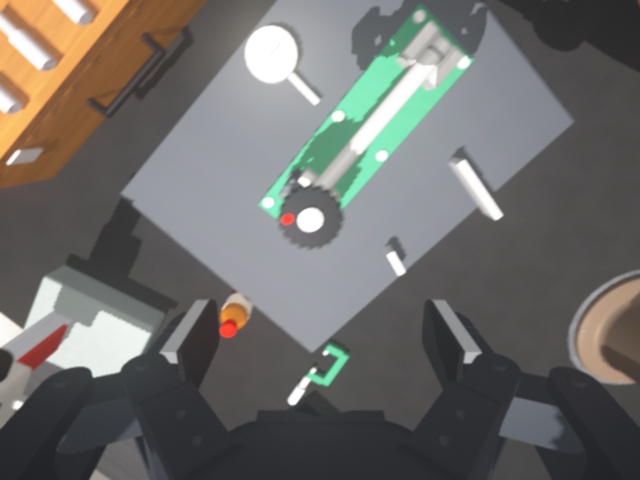

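```bash
cat >> h.py <<'E'
def hub(c,z=.197,guess=None,rad=40):
    im=c['pixels'];hsv=cv2.cvtColor(im,cv2.COLOR_RGB2HSV)
    g=proj(c,(.5313,.2275,z)) if guess is None else guess
    m=((hsv[...,2]>150)&(hsv[...,1]<60)).astype(np.uint8)
    n,l,st,ce=cv2.connectedComponentsWithStats(m)
    i=min([k for k in range(1,n) if st[k,4]>60],key=lambda k:np.linalg.norm(ce[k]-g))
    return ce[i],st[i],g
E
python3 - <<'E'
from h import *
c=shot('wrist','w2');s=c['s'];print(s['time_s'],s['tcp_pos'],s['ee_rot'],s['ft_force'],s['moment'])
h=hub(c);print(h,onz(c,*h[0],.197))
h=hub(load('w1'));print(h)
t=shot('top','t2');sd=shot('side','s2')
a=hub(t);b=hub(sd);print(a,b,onz(t,*a[0],.197),onz(sd,*b[0],.197))
E
```

```text
2.2 [0.53174233 0.22910699 0.32909742] [-3.13580377  0.00446148 -0.73356884] [1.91436007 4.29060197 0.04483236] [ 0.163677   -0.14324578 -0.05479791]
(array([319.5, 213.5]), array([307, 201,  26,  26, 504], dtype=int32), array([323.00167506, 212.69723681])) [0.53285406 0.23034654 0.197     ]
(array([309.67964602, 219.67433628]), array([296, 207,  28,  26, 565], dtype=int32), array([315.71459796, 217.49124401]))
(array([239.44117647, 213.89705882]), array([226, 207,  33,  19,  68], dtype=int32), array([250.45719535, 203.30178799])) (array([259.13924051, 264.89873418]), array([254, 261,  11,   9,  79], dtype=int32), array([259.4395588 , 263.98370364])) [0.50483696 0.25472056 0.197     ] [0.53123359 0.23003502 0.197     ]
```

Request:
{"api": "drive_tool", "payload": {"moves": [[0, 0, 0, 0, 0, 0], [0, 0, 0, 0, 0, 0]]}}

```text
time_s: 2.6
tcp_pos: [0.5305, 0.2187, 0.3304]
ee_rot: [-3.142, -0.0, -0.74]
ft_force: [0.1, 0.6, -0.0]
grip_width: 0.0852
```

```bash
python3 - <<'E'
from h import *
c=shot('wrist','w3');s=c['s'];print(s['time_s'],s['tcp_pos'],s['ee_rot'],s['ft_force'],s['moment'],s['joint_vel'])
h=hub(c);print(h,onz(c,*h[0],.197))
E
```

```text
2.6 [0.53051428 0.21871674 0.33041549] [-3.14153036e+00 -2.98355402e-04 -7.39683601e-01] [ 0.1343599   0.59927536 -0.0076997 ] [0.00636626 0.01796352 0.03691122] [ 0.00049752 -0.00073477 -0.00353565  0.00140116 -0.0024416  -0.00025703]
(array([309.07459677, 220.54032258]), array([297, 209,  25,  24, 496], dtype=int32), array([312.78984967, 219.52079807])) [0.53287419 0.23065366 0.197     ]
```

Request:
{"api": "drive_tool", "payload": {"moves": [[2, 11, -20, 0, 0, 0], [2, 11, -50, 0, 0, 0], [2, 11, -50, 0, 0, 0], [2, 11, -50, 0, 0, 0], [2, 11, -50, 0, 0, 0]]}}

```text
time_s: 3.28
tcp_pos: [0.5335, 0.2314, 0.2816]
ee_rot: [-3.139, -0.001, -0.738]
ft_force: [0.4, 0.0, 0.3]
grip_width: 0.0853
```

```bash
python3 - <<'E'
from h import *
c=shot('wrist','w4');s=c['s'];print(s['time_s'],s['tcp_pos'],s['ee_rot'],s['joint_vel'])
h=hub(c);print(h,onz(c,*h[0],.197))
E
```

```text
3.275 [0.53346826 0.23141668 0.28157862] [-3.13934696e+00 -1.16920953e-03 -7.37874625e-01] [-0.00144013 -0.00396216 -0.001366   -0.00050217  0.00076532 -0.00140209]
(array([321.96323529, 229.02058824]), array([307, 215,  31,  29, 680], dtype=int32), array([326.41549477, 227.93624279])) [0.53296283 0.23063402 0.197     ]
```

Request:
{"api": "drive_tool", "payload": {"moves": [[0, 0, 0, 0, 0, 10], [0, 0, 0, 0, 0, 20], [0, 0, 0, 0, 0, 30], [0, 0, 0, 0, 0, 40], [0, 0, 0, 0, 0, 50], [0, 0, 0, 0, 0, 60], [0, 0, 0, 0, 0, 70], [0, 0, 0, 0, 0, 80]]}}

```text
time_s: 4.32
tcp_pos: [0.5332, 0.2313, 0.2813]
ee_rot: [3.141, -0.002, 0.664]
ft_force: [-0.4, -0.7, 0.8]
grip_width: 0.0854
```

Request:
{"api": "drive_tool", "payload": {"moves": [[0, 0, 0, 0, 0, 10], [0, 0, 0, 0, 0, 10], [0, 0, 0, 0, 0, 10], [0, 0, 0, 0, 0, 10]]}}

```text
time_s: 4.82
tcp_pos: [0.5327, 0.2311, 0.2804]
ee_rot: [3.141, -0.0, 0.832]
ft_force: [0.3, 0.0, -0.1]
grip_width: 0.0856
```

```bash
python3 - <<'E'
from h import *
c=shot('wrist','w5');s=c['s'];print(s['time_s'],s['tcp_pos'],s['ee_rot'],s['joint_vel'])
h=hub(c);print(h,onz(c,*h[0],.197))
E
```

```text
4.825 [0.53270437 0.23110556 0.28039709] [ 3.14144202e+00 -3.38990062e-04  8.31615024e-01] [ 0.00049803  0.00112609  0.00243482  0.00122581  0.00065112 -0.00674218]
(array([320.67155425, 229.94428152]), array([306, 216,  30,  29, 682], dtype=int32), array([321.90532077, 234.42724634])) [0.5330295  0.23081984 0.197     ]
```

View pics/w5.png

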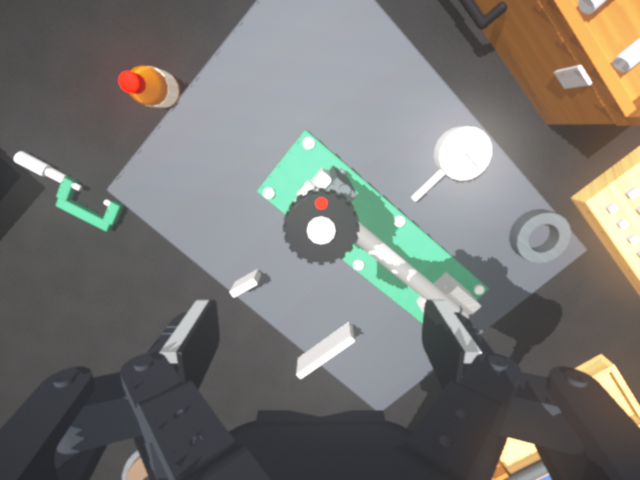

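View pics/w4.png

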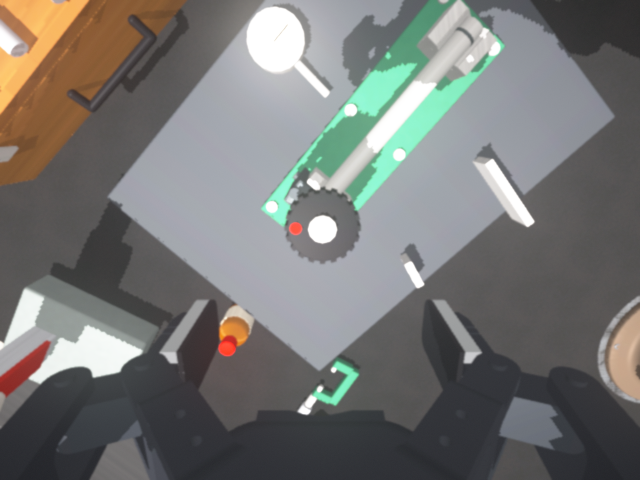

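Request:
{"api": "drive_tool", "payload": {"moves": [[0, 0, 0, 0, 0, -10], [0, 0, 0, 0, 0, -20], [0, 0, 0, 0, 0, -30], [0, 0, 0, 0, 0, -40], [0, 0, 0, 0, 0, -50], [0, 0, 0, 0, 0, -60], [0, 0, 0, 0, 0, -70], [0, 0, 0, 0, 0, -80]], "claw": 86}}

```text
time_s: 5.88
tcp_pos: [0.5326, 0.231, 0.2802]
ee_rot: [3.142, 0.0, -0.57]
ft_force: [-0.5, -0.2, 0.0]
grip_width: 0.0738
```

Request:
{"api": "drive_tool", "payload": {"moves": [[0, 0, -20, 0, 0, -10], [0, 0, -50, 0, 0, -10], [0, 0, -60, 0, 0, -10], [0, 0, -60, 0, 0, -10], [0, 0, -60, 0, 0, -10]]}}

```text
time_s: 6.5
tcp_pos: [0.5335, 0.2314, 0.2215]
ee_rot: [-3.14, -0.001, -0.738]
ft_force: [0.6, -0.5, 0.2]
grip_width: 0.0736
```

```bash
python3 - <<'E'
from h import *
c=shot('wrist','w6');s=c['s'];print(s['time_s'],s['tcp_pos'],s['ee_rot'],s['qpos'],s['ft_force'],s['moment'],s['grip_width'])
h=hub(c);print(h,onz(c,*h[0],.197))
E
```

```text
6.5 [0.53353615 0.23144162 0.22154482] [-3.13952666e+00 -1.06798150e-03 -7.37919869e-01] [3.34393392e-01 2.02534213e-01 1.71741456e+00 5.29601801e-05
 1.21931871e+00 2.64309031e+00] [ 0.56845854 -0.46574851  0.22932624] [ 0.00990537  0.03632578 -0.00300147] 0.07358300312272524
(array([322.22840691, 256.88195777]), array([ 304,  239,   38,   36, 1042], dtype=int32), array([327.92227746, 255.51043117])) [0.53296881 0.23067217 0.197     ]
```

View pics/w6.png

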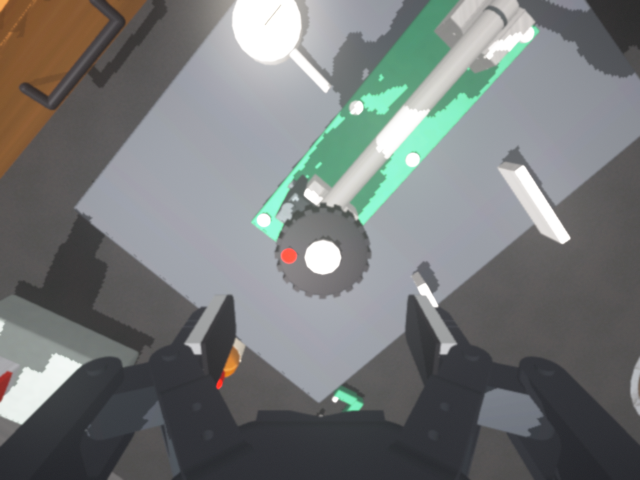

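```bash
python3 - <<'E'
from h import *
c=load('w6')
cv2.imwrite('pics/w6c.png',cv2.resize(c['pixels'][270:450,140:300,::-1],None,fx=4,fy=3.3*1.0,interpolation=cv2.INTER_CUBIC))
T=np.array(c['mount']);
def pt(x,y,z):
    q=np.linalg.inv(T)@np.array([x,y,z,1]);q=np.array(c['camera_matrix'])@q[:3];return (q[:2]/q[2]).round(0)
for z in [0,-.005,-.01,-.019,-.03,-.044]: print(z,pt(.011,-.0368,z),pt(-.011,-.0368,z))
E
```

```text
0 [252. 254.] [254. 291.]
-0.005 [250. 258.] [252. 296.]
-0.01 [248. 261.] [251. 300.]
-0.019 [245. 268.] [247. 309.]
-0.03 [240. 277.] [243. 320.]
-0.044 [232. 291.] [236. 337.]
```

View pics/w6c.png

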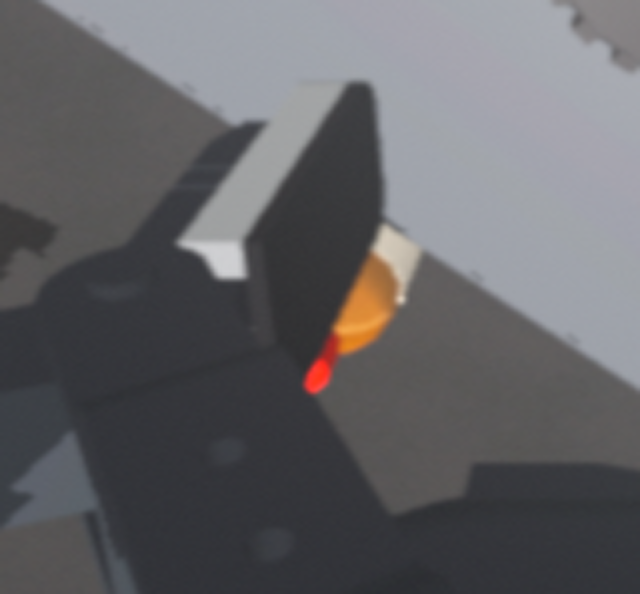

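```bash
python3 - <<'E'
from h import *
s=shot('side','s3')
tip=s['s']['tcp_pos'];yaw=s['s']['ee_rot'][2];ty=np.array([np.sin(yaw),-np.cos(yaw),0])
for z in (0,.013,.044,.08): print(z,proj(s,tip+ty*.0368+[0,0,z]),proj(s,tip-ty*.0368+[0,0,z]))
print(proj(s,tip))
cv2.imwrite('pics/s3c.png',cv2.resize(s['pixels'][150:350,170:370,::-1],None,fx=3,fy=3,interpolation=cv2.INTER_CUBIC))
E
```

```text
0 [272.63002547 247.96258416] [240.04467577 264.59301272]
0.013 [272.18431491 243.03399337] [239.26274517 259.6434282 ]
0.044 [271.0866727  230.89645448] [237.33476622 247.43941072]
0.08 [269.74670137 216.07928174] [234.97663115 232.5125248 ]
[256.63320474 256.12680479]
```

View pics/s3c.png

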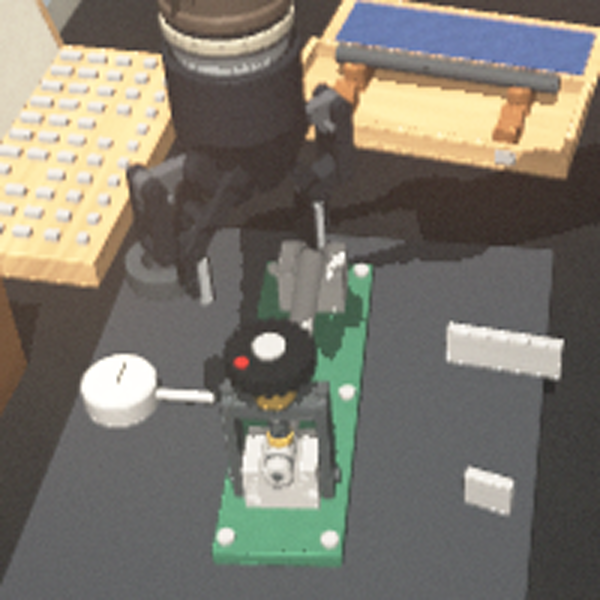

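Request:
{"api": "drive_tool", "payload": {"moves": [[0, 0, 20, 0, 0, 0], [0, 0, 20, 0, 0, 0], [0, 0, 20, 0, 0, 0], [0, 0, 20, 0, 0, 0], [0, 0, 20, 0, 0, 0], [0, 0, 20, 0, 0, 0], [0, 0, 20, 0, 0, 0], [0, 0, 20, 0, 0, 0]], "claw": 0}}

```text
time_s: 7.6
tcp_pos: [0.5326, 0.231, 0.2401]
ee_rot: [3.142, 0.0, -0.738]
ft_force: [0.4, -0.7, 0.2]
grip_width: 0.0
```

```bash
python3 - <<'E'
from h import *
s=shot('side','s4');c=shot('wrist','w7')
print(s['s']['grip_width'],s['s']['tcp_pos'])
tip=s['s']['tcp_pos']
for z in (0,.013,.044,.08): print(z,proj(s,tip+[0,0,z]),proj(c,tip+[0,0,z]))
cv2.imwrite('pics/s4c.png',np.hstack([cv2.resize(s['pixels'][180:280,200:300,::-1],None,fx=4,fy=4,interpolation=cv2.INTER_CUBIC),cv2.resize(c['pixels'][220:420,220:420,::-1],None,fx=2,fy=2)]))
E
```

```text
1.1024236408452972e-05 [0.53260432 0.23104494 0.24013168]
0 [256.35120431 249.01572268] [320.67828271 273.15100821]
0.013 [255.73225229 243.93844283] [320.70441144 283.45418341]
0.044 [254.20637635 231.42164192] [320.78421104 314.92104847]
0.08 [252.3405466  216.11619088] [320.92831246 371.74363619]
```

View pics/s4c.png

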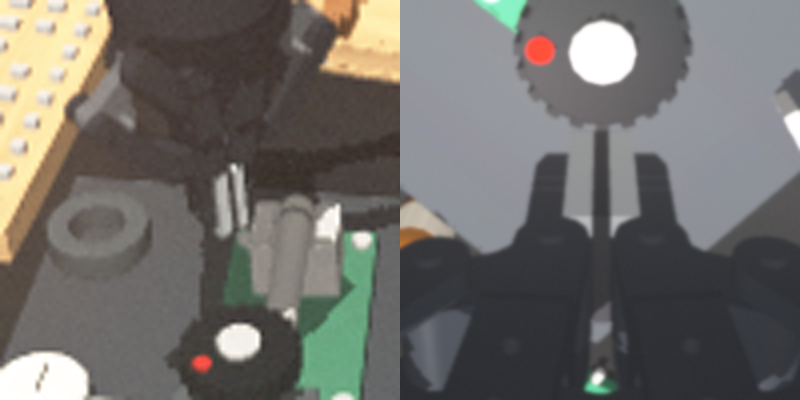

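```bash
python3 - <<'E'
from h import *
s=load('s4');c=load('w7');tip=s['s']['tcp_pos'];yaw=-.738;tx=np.array([np.cos(yaw),np.sin(yaw),0])
for z in (0,.01,.02,.03,.04,.05,.06): print(z,proj(s,tip-tx*.011+[0,0,z]).round(1),proj(c,tip+tx*.011+[0,0,z]).round(1))
a=cv2.resize(s['pixels'][215:245,245:275,::-1],None,fx=13,fy=13,interpolation=cv2.INTER_NEAREST)
b=cv2.resize(c['pixels'][270:345,285:360,::-1],None,fx=5.2,fy=5.2,interpolation=cv2.INTER_NEAREST)
cv2.imwrite('pics/z.png',np.hstack([a,b]))
E
```

```text
0 [259.5 252.2] [320.7 254.2]
0.01 [259.1 248.3] [320.7 261.1]
0.02 [258.6 244.3] [320.8 268.8]
0.03 [258.2 240.3] [320.8 277.5]
0.04 [257.7 236.2] [320.8 287.2]
0.05 [257.2 232.1] [320.8 298.3]
0.06 [256.7 227.9] [320.9 311. ]
```

View pics/z.png

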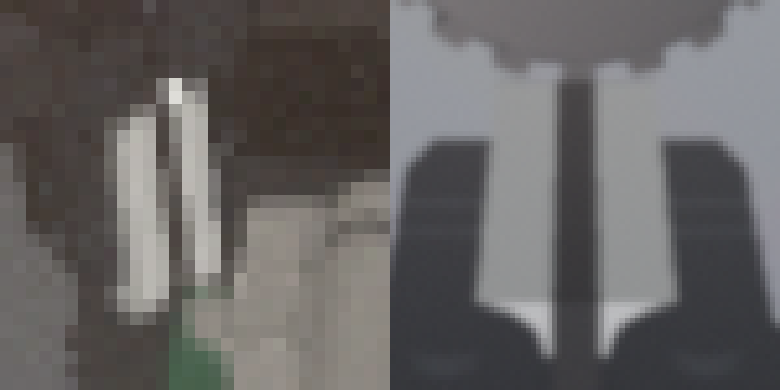

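Request:
{"api": "drive_tool", "payload": {"moves": [[0, 0, 0, 0, 0, 0], [0, 0, 0, 0, 0, 0], [0, 0, 0, 0, 0, 0], [0, 0, -20, 0, 0, 0], [0, 0, -40, 0, 0, 0], [0, 0, -60, 0, 0, 0], [0, 0, -76, 0, 0, 0], [0, 0, -76, 0, 0, 0]], "claw": 92}}

```text
time_s: 8.7
tcp_pos: [0.5314, 0.2306, 0.1625]
ee_rot: [3.139, 0.002, -0.738]
ft_force: [-0.6, 0.1, 0.4]
grip_width: 0.0782
```

```bash
python3 - <<'E'
from h import *
s=shot('side','s5');c=shot('wrist','w8')
print(s['s']['grip_width'],s['s']['tcp_pos'],s['s']['ft_force'])
cv2.imwrite('pics/s5c.png',np.hstack([cv2.resize(s['pixels'][220:320,210:310,::-1],None,fx=4,fy=4,interpolation=cv2.INTER_CUBIC),cv2.resize(c['pixels'][200:480,180:460,::-1],(400,400))]))
h=hub(c);print(h,onz(c,*h[0],.197))
E
```

```text
0.07818620683035082 [0.53136902 0.23062804 0.16253214] [-0.56584417  0.14818134  0.3530999 ]
(array([320.14764738, 300.95132504]), array([ 295,  278,   51,   47, 1849], dtype=int32), array([327.9014659 , 299.68878037])) [0.53318819 0.23052512 0.197     ]
```

View pics/s5c.png

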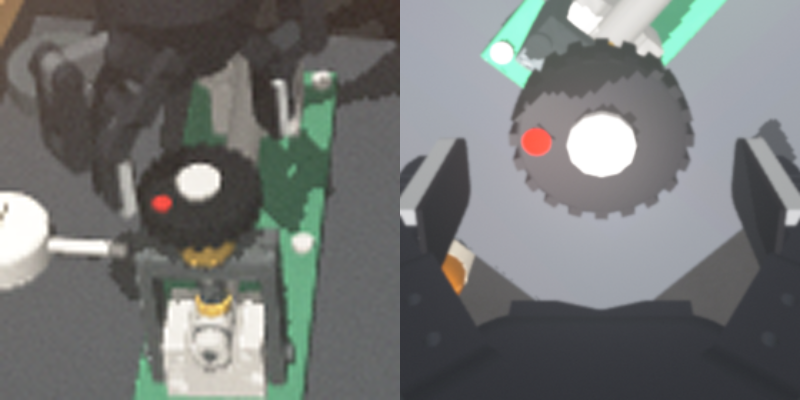

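```bash
python3 - <<'E'
from h import *
s=load('s5');c=load('w8');tip=s['s']['tcp_pos'];yaw=-.738;tx=np.array([np.cos(yaw),np.sin(yaw),0]);ty=np.array([np.sin(yaw),-np.cos(yaw),0])
for z in (0,.01,.02,.03,.04,.05,.06): print(z,[proj(s,tip-tx*.011+k*ty*.042+[0,0,z]).round(1) for k in(-1,1)],[proj(c,tip+j*tx*.011+ty*.039+[0,0,z]).round(1) for j in (1,-1)])
cv2.imwrite('pics/z2.png',np.hstack([cv2.resize(s['pixels'][230:290,230:290,::-1],None,fx=6.5,fy=6.5,interpolation=cv2.INTER_NEAREST),cv2.resize(c['pixels'][260:390,380:510,::-1],None,fx=3,fy=3)]))
E
```

```text
0 [array([245.4, 290.3]), array([281. , 271.1])] [array([394.7, 254.3]), array([392.1, 291.3])]
0.01 [array([244.8, 286.9]), array([280.7, 267.6])] [array([398.7, 261.2]), array([395.8, 299.9])]
0.02 [array([244.3, 283.3]), array([280.4, 264. ])] [array([403.1, 268.9]), array([399.9, 309.3])]
0.03 [array([243.7, 279.7]), array([280.1, 260.5])] [array([408. , 277.5]), array([404.5, 319.9])]
0.04 [array([243.1, 276.1]), array([279.8, 256.8])] [array([413.6, 287.2]), array([409.6, 331.7])]
0.05 [array([242.6, 272.4]), array([279.6, 253.2])] [array([419.8, 298.1]), array([415.3, 345. ])]
0.06 [array([242. , 268.6]), array([279.3, 249.4])] [array([427.1, 310.7]), array([421.9, 360.2])]
```

View pics/z2.png

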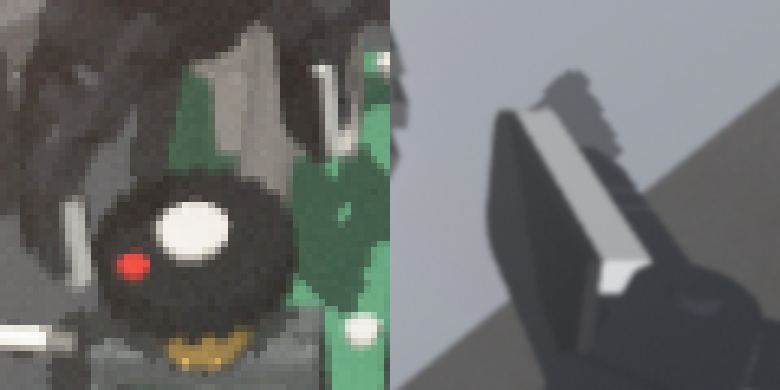

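Request:
{"api": "drive_tool", "payload": {"moves": [[1, 0, -8, 0, 0, 0], [1, 0, -16, 0, 0, 0], [1, 0, -24, 0, 0, 0], [1, 0, -24, 0, 0, 0], [1, 0, -24, 0, 0, 0], [1, 0, -24, 0, 0, 0]]}}

```text
time_s: 9.55
tcp_pos: [0.5339, 0.2312, 0.1405]
ee_rot: [-3.141, -0.0, -0.738]
ft_force: [-0.0, 0.3, 0.1]
grip_width: 0.0787
```

```bash
python3 - <<'E'
from h import *
s=shot('side','s6');c=shot('wrist','w9')
print(s['s']['grip_width'],s['s']['tcp_pos'],s['s']['ee_rot'],s['s']['ft_force'],s['s']['moment'],s['s']['qpos'])
cv2.imwrite('pics/s6c.png',np.hstack([cv2.resize(s['pixels'][220:320,210:310,::-1],None,fx=4,fy=4,interpolation=cv2.INTER_CUBIC),cv2.resize(c['pixels'][200:480,180:460,::-1],(400,400))]))
h=hub(c);print(h,onz(c,*h[0],.197))
E
```

```text
0.0787084555870616 [0.53389289 0.23117552 0.14052305] [-3.14100165e+00 -3.40946877e-04 -7.37783720e-01] [-0.01169045  0.25482623  0.08375197] [ 0.01014184 -0.05957043  0.0168887 ] [ 3.33798277e-01  2.86577126e-01  1.78690031e+00 -1.87243878e-05
  1.06743311e+00  2.64238725e+00]
(array([323.3708005 , 331.18664455]), array([ 295,  305,   58,   53, 2411], dtype=int32), array([332.14750385, 330.20274799])) [0.53327579 0.23033551 0.197     ]
```

View pics/s6c.png

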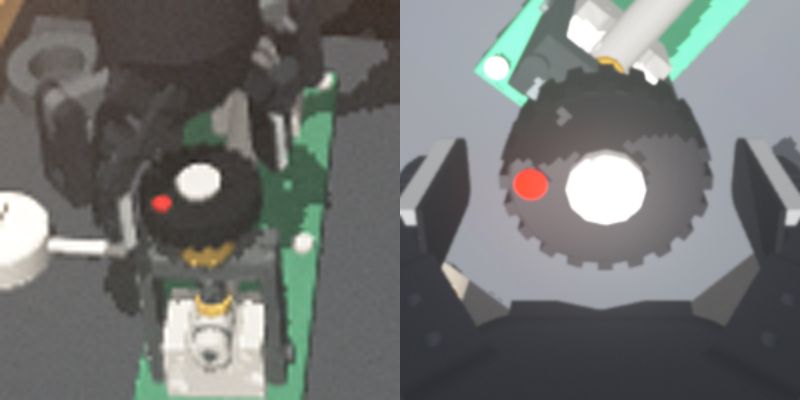

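Request:
{"api": "drive_tool", "payload": {"moves": [[-0.6, -0.7, -4, 0, 0, 0], [-0.6, -0.7, -8, 0, 0, 0], [-0.6, -0.7, -10, 0, 0, 0], [-0.6, -0.7, -10, 0, 0, 0], [-0.6, -0.7, -10, 0, 0, 0], [-0.6, -0.7, -10, 0, 0, 0]]}}

```text
time_s: 10.4
tcp_pos: [0.5332, 0.2304, 0.1304]
ee_rot: [-3.141, -0.0, -0.738]
ft_force: [-0.3, -0.4, -0.3]
grip_width: 0.0785
```

```bash
python3 - <<'E'
from h import *
c=shot('wrist','w10');s=c['s']
print(s['grip_width'],s['tcp_pos'],s['ee_rot'],s['ft_force'],s['moment'],s['qpos'])
h=hub(c);print(h,onz(c,*h[0],.197))
E
```

```text
0.07854754525036134 [0.53317005 0.2304133  0.13035373] [-3.14126026e+00 -1.46452867e-04 -7.37877452e-01] [-0.25562183 -0.36657259 -0.34287788] [ 0.01382509 -0.0159164  -0.00950223] [3.32935270e-01 2.97132480e-01 1.79609156e+00 3.55783187e-05
 1.04800670e+00 2.64159127e+00]
(array([320.93804985, 346.64002933]), array([ 290,  318,   63,   58, 2728], dtype=int32), array([330.12152744, 345.80238427])) [0.53327699 0.23020657 0.197     ]
```

View pics/w10.png

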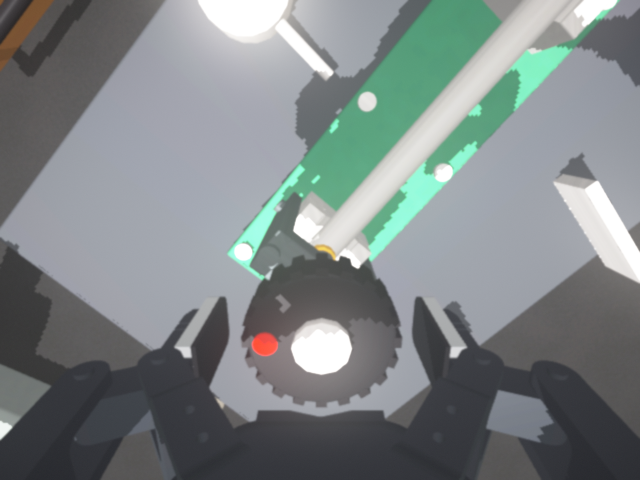

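Request:
{"api": "drive_tool", "payload": {"moves": [[0, 0, 0, 0, 0, 0], [0, 0, 0, 0, 0, 0], [0, 0, 0, 0, 0, 0], [0, 0, 0, 0, 0, 0]], "claw": 50}}

```text
time_s: 10.95
tcp_pos: [0.5331, 0.2303, 0.1307]
ee_rot: [-3.142, -0.0, -0.738]
ft_force: [-1.7, -1.3, 4.3]
grip_width: 0.0585
```

```bash
python3 - <<'E'
from h import *
s=env.sense()
print(s['grip_width'],s['tcp_pos'],s['ee_rot'],s['ft_force'],s['moment'])
E
```

```text
0.058484838347158466 [0.53310664 0.23029738 0.13068517] [-3.14152735e+00 -2.27040048e-04 -7.37797694e-01] [-1.71542897 -1.26350626  4.34727777] [-0.28249209  0.27190419 -0.02340926]
```

Request:
{"api": "drive_tool", "payload": {"moves": [[0, 0, 0.4, 0, 0, 2], [0, 0, 0.4, 0, 0, 5], [0, 0, 0.4, 0, 0, 8], [0, 0, 0.4, 0, 0, 11], [0, 0, 0.4, 0, 0, 14], [0, 0, 0.4, 0, 0, 15]]}}

```text
time_s: 11.7
tcp_pos: [0.5331, 0.2303, 0.1307]
ee_rot: [-3.141, -0.0, -0.475]
ft_force: [-1.1, -0.9, 4.5]
grip_width: 0.0581
```

```bash
cat > st.py <<'E'
from h import *
s=env.sense()
print(round(s['time_s'],2),s['grip_width'].round(4),s['tcp_pos'].round(4),'yaw',np.degrees(s['ee_rot'][2]).round(2),'F',s['ft_force'].round(2),'M',s['moment'].round(3),'q6',s['qpos'][5].round(3))
E
python3 st.py
```

```text
Traceback (most recent call last):
  File "st.py", line 3, in <module>
    print(round(s['time_s'],2),s['grip_width'].round(4),s['tcp_pos'].round(4),'yaw',np.degrees(s['ee_rot'][2]).round(2),'F',s['ft_force'].round(2),'M',s['moment'].round(3),'q6',s['qpos'][5].round(3))
                               ^^^^^^^^^^^^^^^^^^^^^
AttributeError: 'float' object has no attribute 'round'
```

```bash
sed -i "s/s\['grip_width'\].round(4)/round(s['grip_width'],4)/" st.py; python3 st.py
```

```text
11.7 0.0581 [0.5331 0.2303 0.1307] yaw -27.21 F [-1.08 -0.91  4.51] M [-0.191  0.242  0.021] q6 2.379
```

Request:
{"api": "drive_tool", "payload": {"moves": [[0, 0, 0.4, 0, 0, 3], [0, 0, 0.4, 0, 0, 4], [0, 0, 0.4, 0, 0, 4]]}}

```text
time_s: 12.08
tcp_pos: [0.533, 0.2304, 0.1308]
ee_rot: [3.142, -0.0, -0.407]
ft_force: [0.1, -0.7, 1.4]
grip_width: 0.0579
```

```bash
python3 st.py
```

```text
12.07 0.0579 [0.533  0.2304 0.1308] yaw -23.29 F [ 0.08 -0.66  1.39] M [-0.065  0.089 -0.009] q6 2.31
```

Request:
{"api": "drive_tool", "payload": {"moves": [[0, 0, 0, 0, 0, 2], [0, 0, 0, 0, 0, 4], [0, 0, 0, 0, 0, 4]]}}

```text
time_s: 12.45
tcp_pos: [0.533, 0.2303, 0.1308]
ee_rot: [3.142, 0.0, -0.336]
ft_force: [0.7, -0.7, -0.1]
grip_width: 0.0583
```

```bash
python3 st.py
```

```text
12.45 0.0583 [0.533  0.2303 0.1308] yaw -19.25 F [ 0.72 -0.66 -0.06] M [-0.108  0.033  0.017] q6 2.24
```

Request:
{"api": "drive_tool", "payload": {"moves": [[0, 0, 0, 0, 0, 3], [0, 0, 0, 0, 0, 4], [0, 0, 0, 0, 0, 4]]}}

```text
time_s: 12.82
tcp_pos: [0.533, 0.2304, 0.131]
ee_rot: [-3.142, -0.0, -0.267]
ft_force: [-0.6, -1.0, 1.5]
grip_width: 0.0582
```

```bash
python3 st.py
```

```text
12.82 0.0582 [0.533  0.2304 0.131 ] yaw -15.3 F [-0.58 -0.97  1.49] M [-0.099  0.132 -0.025] q6 2.171
```

Request:
{"api": "drive_tool", "payload": {"moves": [[0, 0, 0, 0, 0, 3], [0, 0, 0, 0, 0, 4], [0, 0, 0, 0, 0, 4]]}}

```text
time_s: 13.2
tcp_pos: [0.5331, 0.2304, 0.1312]
ee_rot: [-3.141, -0.0, -0.197]
ft_force: [-0.7, -1.4, 2.8]
grip_width: 0.0583
```

```bash
python3 st.py
```

```text
13.2 0.0583 [0.5331 0.2304 0.1312] yaw -11.31 F [-0.73 -1.42  2.8 ] M [-0.159  0.106 -0.055] q6 2.101
```

Request:
{"api": "drive_tool", "payload": {"moves": [[0, 0, 0, 0, 0, 3], [0, 0, 0, 0, 0, 4], [0, 0, 0, 0, 0, 4]]}}

```text
time_s: 13.58
tcp_pos: [0.5332, 0.2304, 0.1315]
ee_rot: [-3.141, -0.0, -0.128]
ft_force: [-1.7, -0.8, 5.7]
grip_width: 0.0582
```

```bash
python3 st.py
```

```text
13.57 0.0582 [0.5332 0.2304 0.1315] yaw -7.31 F [-1.65 -0.83  5.73] M [-0.143  0.264 -0.118] q6 2.031
```

Request:
{"api": "drive_tool", "payload": {"moves": [[0, 0, 0.7, 0, 0, 3], [0, 0, 1.0, 0, 0, 7], [0, 0, 1.25, 0, 0, 11], [0, 0, 1.55, 0, 0, 15], [0, 0, 1.8, 0, 0, 19], [0, 0, 2.1, 0, 0, 23], [0, 0, 2.4, 0, 0, 27], [0, 0, 2.6, 0, 0, 30]]}}

```text
time_s: 14.58
tcp_pos: [0.5331, 0.2306, 0.1336]
ee_rot: [-3.141, -0.0, 0.397]
ft_force: [-0.7, -0.5, 3.1]
grip_width: 0.0584
```

```bash
python3 st.py
```

```text
14.57 0.0584 [0.5331 0.2306 0.1336] yaw 22.77 F [-0.75 -0.45  3.09] M [-0.08   0.142 -0.15 ] q6 1.506
```

Request:
{"api": "drive_tool", "payload": {"moves": [[0, 0, 0.45, 0, 0, 5], [0, 0, 0.85, 0, 0, 10], [0, 0, 1.2, 0, 0, 15], [0, 0, 1.6, 0, 0, 20], [0, 0, 1.95, 0, 0, 25], [0, 0, 2.3, 0, 0, 30], [0, 0, 2.65, 0, 0, 35], [0, 0, 3.0, 0, 0, 40]]}}

```text
time_s: 15.58
tcp_pos: [0.5329, 0.2306, 0.1363]
ee_rot: [-3.141, -0.0, 1.096]
ft_force: [-1.4, -0.4, 1.0]
grip_width: 0.0585
```

```bash
python3 st.py
```

```text
15.57 0.0585 [0.5329 0.2306 0.1363] yaw 62.82 F [-1.37 -0.45  1.04] M [ 0.017  0.204 -0.139] q6 0.807
```

Tracking well. Continue.

Request:
{"api": "drive_tool", "payload": {"moves": [[0, 0, 0.38, 0, 0, 5], [0, 0, 0.75, 0, 0, 10], [0, 0, 1.1, 0, 0, 15], [0, 0, 1.45, 0, 0, 20], [0, 0, 1.8, 0, 0, 25], [0, 0, 2.15, 0, 0, 30], [0, 0, 2.5, 0, 0, 35], [0, 0, 2.85, 0, 0, 40]]}}

```text
time_s: 16.58
tcp_pos: [0.5327, 0.2306, 0.1391]
ee_rot: [-3.141, -0.001, 1.795]
ft_force: [-1.5, -0.7, 3.8]
grip_width: 0.0584
```

```bash
python3 st.py
```

```text
16.57 0.0584 [0.5327 0.2306 0.1391] yaw 102.82 F [-1.52 -0.73  3.84] M [ 0.012  0.165 -0.127] q6 0.109
```

Request:
{"api": "drive_tool", "payload": {"moves": [[0, 0, 0.35, 0, 0, 5], [0, 0, 0.7, 0, 0, 10], [0, 0, 1.05, 0, 0, 15], [0, 0, 1.4, 0, 0, 20], [0, 0, 1.75, 0, 0, 25], [0, 0, 2.1, 0, 0, 30], [0, 0, 2.45, 0, 0, 35], [0, 0, 2.8, 0, 0, 40]]}}

```text
time_s: 17.58
tcp_pos: [0.5326, 0.2305, 0.1418]
ee_rot: [-3.141, -0.001, 2.493]
ft_force: [-1.1, -0.2, 2.6]
grip_width: 0.0579
```

```bash
python3 st.py
```

```text
17.57 0.0579 [0.5326 0.2305 0.1418] yaw 142.82 F [-1.15 -0.2   2.58] M [-0.092  0.186 -0.149] q6 -0.589
```

Request:
{"api": "drive_tool", "payload": {"moves": [[0, 0, 0.4, 0, 0, 5], [0, 0, 0.75, 0, 0, 10], [0, 0, 1.1, 0, 0, 15], [0, 0, 1.45, 0, 0, 20], [0, 0, 1.8, 0, 0, 25], [0, 0, 2.15, 0, 0, 30], [0, 0, 2.5, 0, 0, 35], [0, 0, 2.85, 0, 0, 40]]}}

```text
time_s: 18.58
tcp_pos: [0.5326, 0.2304, 0.1446]
ee_rot: [3.142, -0.001, -3.092]
ft_force: [-1.6, 0.3, 2.5]
grip_width: 0.0584
```

```bash
python3 st.py
```

```text
18.57 0.0584 [0.5326 0.2304 0.1446] yaw -177.17 F [-1.58  0.34  2.49] M [-0.078  0.176 -0.198] q6 -1.287
```

Request:
{"api": "drive_tool", "payload": {"moves": [[0, 0, 0.35, 0, 0, 5], [0, 0, 0.7, 0, 0, 10], [0, 0, 1.05, 0, 0, 15], [0, 0, 1.4, 0, 0, 20], [0, 0, 1.75, 0, 0, 25], [0, 0, 2.1, 0, 0, 30], [0, 0, 2.45, 0, 0, 35], [0, 0, 2.8, 0, 0, 40]]}}

```text
time_s: 19.58
tcp_pos: [0.5327, 0.2303, 0.1474]
ee_rot: [3.141, -0.001, -2.394]
ft_force: [-0.8, -1.3, 2.6]
grip_width: 0.0586
```

```bash
python3 st.py
```

```text
19.57 0.0586 [0.5327 0.2303 0.1474] yaw -137.17 F [-0.8  -1.32  2.6 ] M [-0.13   0.188 -0.142] q6 -1.985
```

Request:
{"api": "drive_tool", "payload": {"moves": [[0, 0, 0, 0, 0, 0], [0, 0, 0, 0, 0, 0], [0, 0, 0, 0, 0, 0], [0, 0, 15, 0, 0, 0], [0, 0, 35, 0, 0, 0], [0, 0, 70, 0, 0, -10], [4, -25, 110, 0, 0, -20], [8, -60, 150, 0, 0, -30]], "claw": 95}}

```text
time_s: 20.58
tcp_pos: [0.5413, 0.1705, 0.3004]
ee_rot: [3.141, 0.002, -2.924]
ft_force: [0.8, -0.3, -0.4]
grip_width: 0.0809
```

Request:
{"api": "drive_tool", "payload": {"moves": [[5, -20, 0, 0, 0, -10], [5, -40, 0, 0, 0, -20], [5, -40, 0, 0, 0, -30], [5, -40, 0, 0, 0, -40], [5, -40, 0, 0, 0, -50], [5, -40, 0, 0, 0, -60], [5, -40, 0, 0, 0, -70], [5, -40, 0, 0, 0, -80]]}}

```text
time_s: 21.58
tcp_pos: [0.5463, 0.1304, 0.2993]
ee_rot: [3.14, 0.0, 1.961]
ft_force: [0.4, 0.1, 0.1]
grip_width: 0.0813
```

Request:
{"api": "drive_tool", "payload": {"moves": [[0, 0, 0, 0, 0, -10], [0, 0, 0, 0, 0, -15], [0, 0, 0, 0, 0, -15], [0, 0, 0, 0, 0, -15]]}}

```text
time_s: 22.08
tcp_pos: [0.5462, 0.1304, 0.2986]
ee_rot: [3.141, -0.0, 1.707]
ft_force: [-0.2, -0.2, -0.4]
grip_width: 0.0811
```

```bash
python3 st.py; python3 - <<'E'
from h import *
c=shot('wrist','w11');s=shot('side','s11');t=shot('top','t11')
print(c['eye'])
cv2.imwrite('pics/s11c.png',cv2.resize(s['pixels'][200:380,200:380,::-1],None,fx=3.3,fy=3.3,interpolation=cv2.INTER_CUBIC))
E
```

```text
22.07 0.0811 [0.5462 0.1304 0.2986] yaw 97.79 F [-0.24 -0.24 -0.44] M [-0.028 -0.03  -0.018] q6 0.021
[0.5355415  0.20733703 0.4748756 ]
```

View pics/w11.png

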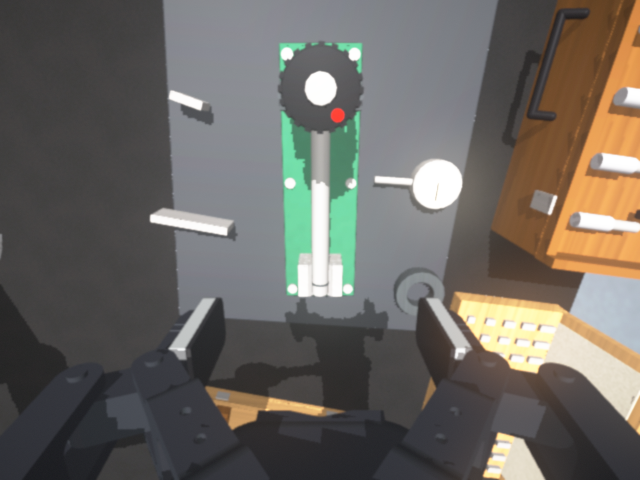

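View pics/s11c.png

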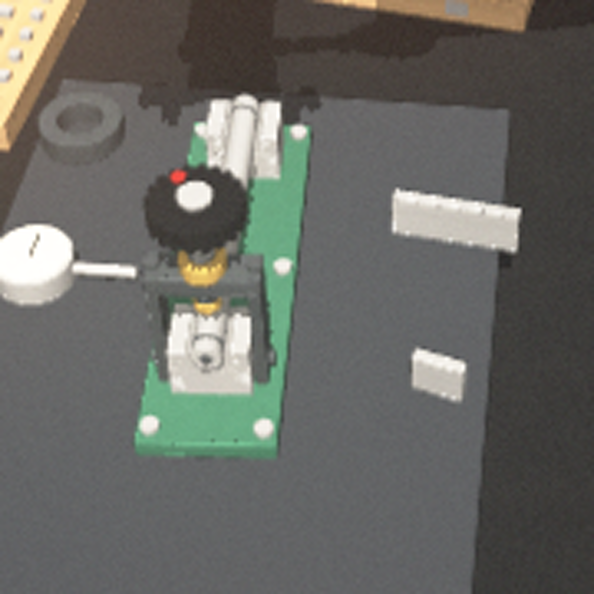

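```bash
python3 - <<'E'
from h import *
c=load('w11');t=load('t11');t0=load('top0')
cv2.imwrite('pics/w11c.png',cv2.resize(c['pixels'][240:310,275:365,::-1],None,fx=8,fy=8,interpolation=cv2.INTER_CUBIC))
h=hub(c,guess=(320,88));p=onz(c,*h[0],.2136);print('hub',h[0],p)
def plate(c,box):
    hsv=cv2.cvtColor(c['pixels'],cv2.COLOR_RGB2HSV);m=cv2.inRange(hsv,(60,80,40),(90,255,255))
    x0,y0,x1,y1=box;k=np.zeros_like(m);k[y0:y1,x0:x1]=m[y0:y1,x0:x1]
    k=cv2.morphologyEx(k,cv2.MORPH_CLOSE,np.ones((3,3)))
    cs,_=cv2.findContours(k,0,2);q=max(cs,key=cv2.contourArea)
    return cv2.minAreaRect(np.array([onz(c,*p[0].astype(float),.054)[:2] for p in q],np.float32)-[.5,.1])
print(plate(c,(260,30,380,310)));print(plate(t0,(220,140,370,260)));print(plate(t,(220,140,370,260)))
# mandrel axis columns
g=c['pixels'].astype(float).mean(2)
for v in (190,200,215,230): print(v,np.round(g[v,300:342]).astype(int))
E
```

```text
hub [320.26238739  87.86036036] [0.53281712 0.23086027 0.2136    ]Traceback (most recent call last):
  File "<stdin>", line 11, in <module>
  File "<stdin>", line 10, in plate
cv2.error: OpenCV(4.12.0) /io/opencv/modules/imgproc/src/convhull.cpp:143: error: (-215:Assertion failed) total >= 0 && (depth == CV_32F || depth == CV_32S) in function 'convexHull'
```

View pics/w11c.png

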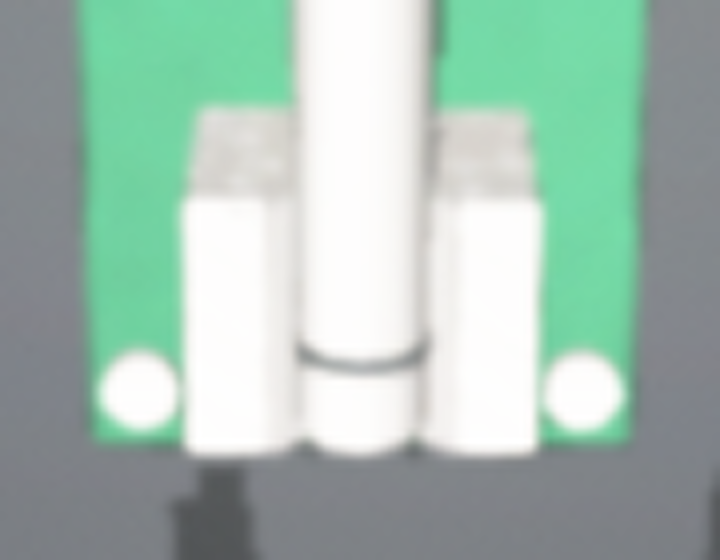

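```bash
python3 - <<'E'
from h import *
c=load('w11');t=load('t11');t0=load('top0')
def plate(c,box):
    hsv=cv2.cvtColor(c['pixels'],cv2.COLOR_RGB2HSV);m=cv2.inRange(hsv,(60,80,40),(90,255,255))
    x0,y0,x1,y1=box;k=np.zeros_like(m);k[y0:y1,x0:x1]=m[y0:y1,x0:x1]
    k=cv2.morphologyEx(k,cv2.MORPH_CLOSE,np.ones((3,3)))
    cs,_=cv2.findContours(k,0,2);q=max(cs,key=cv2.contourArea)
    return cv2.minAreaRect((np.array([onz(c,*p[0].astype(float),.054)[:2] for p in q])-[.5,.1]).astype(np.float32))
print(plate(c,(260,30,380,310)));print(plate(t0,(220,140,370,260)));print(plate(t,(220,140,370,260)))
e=onz(c,320.4,295.6,.105);print('mandrel -y end top',e)
a=onz(c,320.6,271,.095);b=onz(c,320.5,190,.095);print(a,b)
E
```

```text
((0.02076173759996891, 0.009846903383731842), (0.032656230032444, 0.21701550483703613), 7.711848735809326)
((0.043286703526973724, 0.03828050196170807), (0.09014521539211273, 0.2995852828025818), 7.66514778137207)
((0.006497005932033062, 0.16133710741996765), (0.12126470357179642, 0.06205104663968086), 51.008628845214844)
mandrel -y end top [0.56240376 0.01845416 0.105     ]
[0.5590066  0.04501971 0.095     ] [0.54585506 0.13964363 0.095     ]
```

```bash
python3 - <<'E'
from h import *
s=load('s11');c=load('w11');e=c['eye'];print(proj(s,e),e)
cv2.imwrite('pics/s11d.png',cv2.resize(s['pixels'][20:270,180:380,::-1],None,fx=2.4,fy=2.4,interpolation=cv2.INTER_CUBIC))
E
```

```text
[245.343474   131.28089571] [0.5355415  0.20733703 0.4748756 ]
```

View pics/s11d.png

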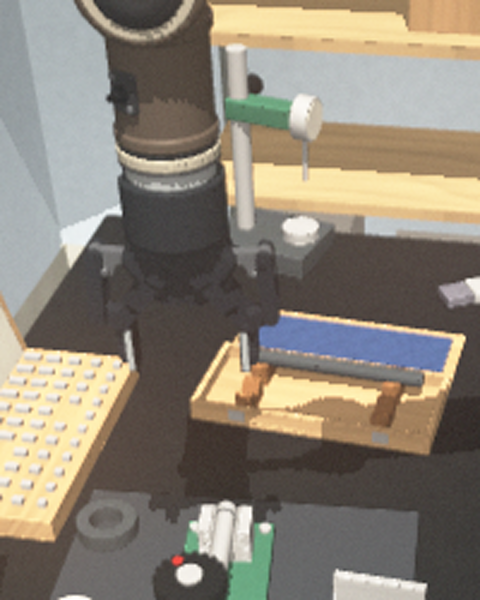

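Request:
{"api": "drive_tool", "payload": {"moves": [[0.5, 4, -50, 0, 0, 0], [0.5, 4, -100, 0, 0, 0], [0.5, 4, -150, 0, 0, 0], [0.5, 4, -190, 0, 0, 0], [0.5, 4, -210, 0, 0, 0], [0.5, 4, -210, 0, 0, 0], [0.5, 4, -210, 0, 0, 0]]}}

```text
time_s: 23.1
tcp_pos: [0.5476, 0.1345, 0.0889]
ee_rot: [3.14, -0.0, 1.706]
ft_force: [0.9, 0.7, -0.2]
grip_width: 0.0816
```

```bash
python3 st.py; python3 - <<'E'
from h import *
c=shot('wrist','w12');s=shot('side','s12')
a=cv2.resize(s['pixels'][200:320,200:320,::-1],None,fx=3.3,fy=3.3,interpolation=cv2.INTER_CUBIC)
b=cv2.resize(c['pixels'][:,120:520,::-1],(330,396))
cv2.imwrite('pics/s12c.png',np.hstack([a,b]))
E
```

```text
23.1 0.0816 [0.5476 0.1345 0.0889] yaw 97.73 F [ 0.93  0.73 -0.22] M [ 0.019 -0.001 -0.032] q6 0.029
```

View pics/s12c.png

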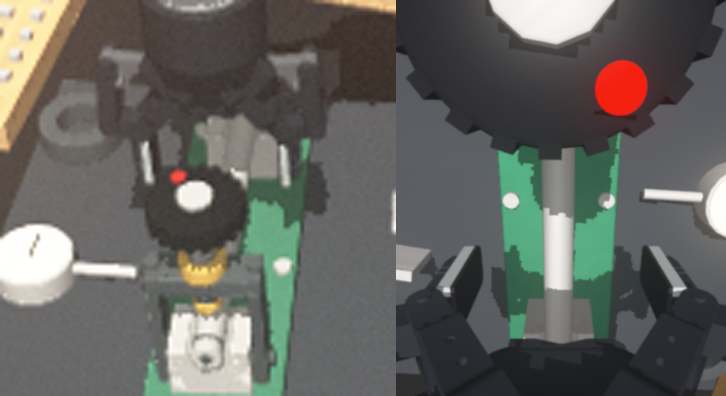

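```bash
python3 - <<'E'
from h import *
c=load('w12');g=c['pixels'].astype(int)
for v in (260,300,330):
    d=g[v,290:345,0]; print(v,290+np.where(d>110)[0][[0,-1]], d[::4])
    u=np.mean(290+np.where(d>110)[0][[0,-1]]); print(onz(c,u,v,.095))
E
```

```text
260 [297 334] [ 89  90 143 201 166 167 171 239 230 146 123 117  61  60]
[0.54396211 0.14453359 0.095     ]
300 [298 334] [ 90  91 121 199 225 238 241 239 229 214 188 130  92  89]
[0.54726433 0.12163783 0.095     ]
330 [299 334] [ 60  79 103 195 224 237 239 237 227 212 181 118  90  89]
[0.54998089 0.10328877 0.095     ]
```

Request:
{"api": "drive_tool", "payload": {"moves": [[-2, 0, -10, 0, 0, 0.3], [-2, 0, -25, 0, 0, 0.3], [-2, 0, -38, 0, 0, 0.3], [-2, 0, -45, 0, 0, 0.3], [-2, 0, -45, 0, 0, 0.3], [-2, 0, -45, 0, 0, 0.3]]}}

```text
time_s: 23.95
tcp_pos: [0.5449, 0.1344, 0.043]
ee_rot: [3.141, -0.0, 1.711]
ft_force: [0.7, -0.2, -0.5]
grip_width: 0.0809
```

```bash
python3 st.py; python3 - <<'E'
from h import *
c=shot('wrist','w13')
E
```

```text
23.95 0.0809 [0.5449 0.1344 0.043 ] yaw 98.03 F [ 0.69 -0.24 -0.48] M [ 0.058 -0.011 -0.026] q6 0.024
```

View pics/w13.png

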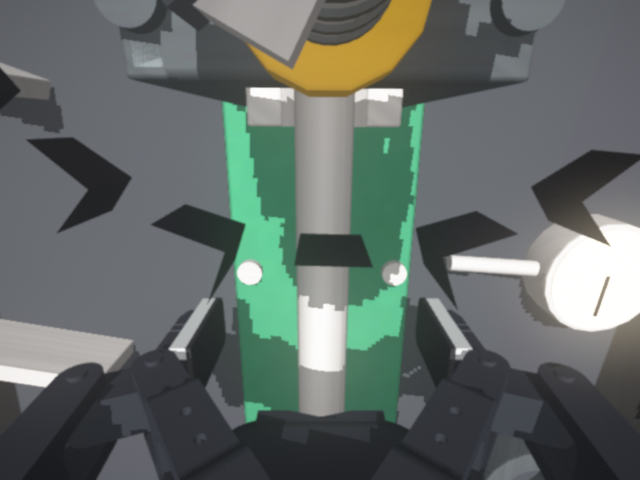

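Request:
{"api": "drive_tool", "payload": {"moves": [[0, 0, 0, 0, 0, 0], [0, 0, 0, 0, 0, 0], [0, 0, 0, 0, 0, 0], [0, 0, 0, 0, 0, 0], [0, 0, 0, 0, 0, 0], [0, 0, 0, 0, 0, 0]], "claw": 5}}

```text
time_s: 24.75
tcp_pos: [0.5456, 0.1345, 0.0434]
ee_rot: [3.139, -0.0, 1.711]
ft_force: [3.5, -0.1, 0.8]
grip_width: 0.0186
```

```bash
python3 st.py; python3 - <<'E'
from h import *
s=shot('side','s14')
cv2.imwrite('pics/s14c.png',cv2.resize(s['pixels'][190:350,190:350,::-1],None,fx=4,fy=4,interpolation=cv2.INTER_CUBIC))
E
```

```text
24.75 0.0186 [0.5456 0.1345 0.0434] yaw 98.01 F [ 3.5  -0.13  0.79] M [ 0.082 -0.497 -0.028] q6 0.024
```

View pics/s14c.png

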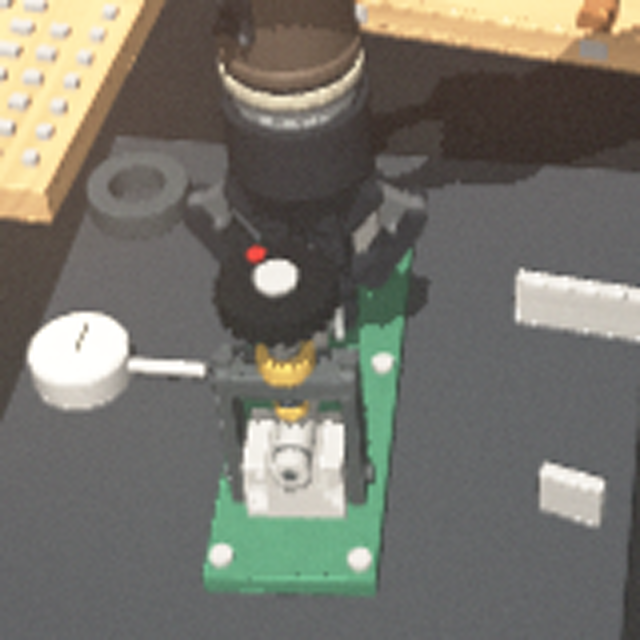

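Request:
{"api": "drive_tool", "payload": {"moves": [[0.4, 0, 0.5, 0, 0, 0], [0.5, 0, 1.2, 0, 0, 0], [0.5, 0, 2, 0, 0, 0], [0.5, 0, 3, 0, 0, 0], [0.5, 0, 4, 0, 0, 0], [0.5, 0, 5, 0, 0, 0], [0.5, 0, 5, 0, 0, 0]]}}

```text
time_s: 25.68
tcp_pos: [0.5435, 0.1341, 0.0472]
ee_rot: [-3.139, 0.0, 1.711]
ft_force: [-0.3, 0.3, -4.5]
grip_width: 0.0183
```

```bash
python3 st.py; python3 - <<'E'
from h import *
s=shot('side','s15')
cv2.imwrite('pics/s15c.png',cv2.resize(s['pixels'][260:350,220:310,::-1],None,fx=6,fy=6,interpolation=cv2.INTER_CUBIC))
E
```

```text
25.68 0.0183 [0.5435 0.1341 0.0472] yaw 98.04 F [-0.33  0.25 -4.46] M [-0.017  0.049 -0.037] q6 0.024
```

View pics/s15c.png

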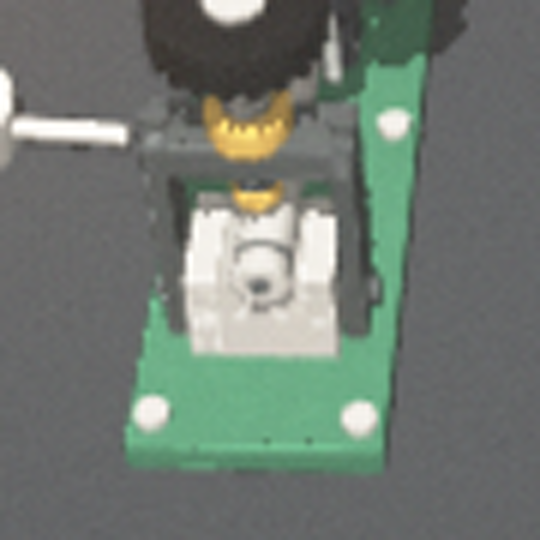

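Request:
{"api": "drive_tool", "payload": {"moves": [[0.7, -5, 0, 0, 0, 0], [2.1, -15, 0, 0, 0, 0], [3.5, -25, 0, 0, 0, 0], [4.9, -35, 0, 0, 0, 0], [6.3, -45, 0, 0, 0, 0], [7.7, -55, 0, 0, 0, 0], [8.8, -63, 0, 0, 0, 0], [9.2, -65.5, 0, 0, 0, 0]]}}

```text
time_s: 26.72
tcp_pos: [0.5544, 0.0682, 0.0479]
ee_rot: [3.141, -0.0, 1.71]
ft_force: [0.3, -0.1, -6.0]
grip_width: 0.0184
```

Request:
{"api": "drive_tool", "payload": {"moves": [[0, 0, 0, 0, 0, 0], [0, 0, 0, 0, 0, 0]]}}

```text
time_s: 26.98
tcp_pos: [0.5541, 0.0692, 0.0478]
ee_rot: [-3.142, -0.0, 1.711]
ft_force: [0.5, 0.4, -5.9]
grip_width: 0.018
```

```bash
python3 st.py; python3 - <<'E'
from h import *
s=shot('side','s16');t=shot('top','t16');w=shot('wrist','w16')
a=cv2.resize(s['pixels'][180:340,200:360,::-1],None,fx=2.5,fy=2.5,interpolation=cv2.INTER_CUBIC)
b=cv2.resize(t['pixels'][140:300,200:360,::-1],None,fx=2.5,fy=2.5,interpolation=cv2.INTER_CUBIC)
cv2.imwrite('pics/s16c.png',np.hstack([a,b]))
E
```

```text
26.98 0.018 [0.5541 0.0692 0.0478] yaw 98.04 F [ 0.54  0.35 -5.85] M [ 0.001  0.068 -0.031] q6 -0.094
```

View pics/s16c.png

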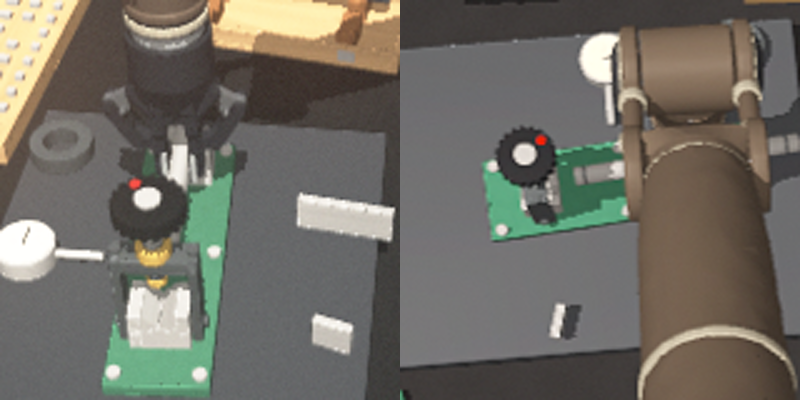

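View pics/w16.png

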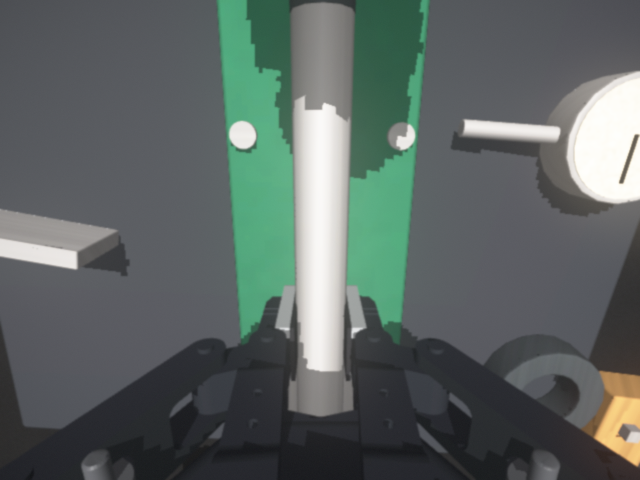

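Request:
{"api": "drive_tool", "payload": {"moves": [[0, 0, 15, 0, 0, 0], [0, 0, 50, 0, 0, 0], [0, 0, 100, 0, 0, 0], [0, -15, 140, 0, 0, 0], [-2, -50, 160, 0, 0, 5], [-4, -95, 165, 0, 0, 13], [-6, -150, 165, 0, 0, 22], [-8, -205, 165, 0, 0, 31]]}}

```text
time_s: 28.12
tcp_pos: [0.5463, -0.1375, 0.2144]
ee_rot: [3.14, 0.002, 2.258]
ft_force: [0.1, 0.5, -5.5]
grip_width: 0.018
```

Request:
{"api": "drive_tool", "payload": {"moves": [[-8, -50, 0, 0, 0, 9], [-16, -95, 0, 0, 0, 18], [-22, -120, 0, 0, 0, 27], [-25, -134, 0, 0, 0, 36], [-25, -134, 0, 0, 0, 43], [-25, -134, 0, 0, 0, 46], [-25, -134, 0, 0, 0, 46], [-25, -134, 0, 0, 0, 46]]}}

```text
time_s: 29.12
tcp_pos: [0.5213, -0.27, 0.2134]
ee_rot: [-3.141, 0.0, 3.054]
ft_force: [-0.6, -0.6, -5.3]
grip_width: 0.0176
```

```bash
python3 st.py; python3 - <<'E'
from h import *
s=shot('side','s17');t=shot('top','t17');w=shot('wrist','w17')
a=cv2.resize(s['pixels'][60:260,200:400,::-1],None,fx=2,fy=2,interpolation=cv2.INTER_CUBIC)
b=cv2.resize(t['pixels'][140:300,380:540,::-1],None,fx=2.5,fy=2.5,interpolation=cv2.INTER_CUBIC)
cv2.imwrite('pics/s17c.png',np.hstack([a,b]))
E
```

```text
29.12 0.0176 [ 0.5213 -0.27    0.2134] yaw 174.99 F [-0.55 -0.61 -5.32] M [-0.022 -0.007  0.024] q6 -2.035
```

View pics/s17c.png

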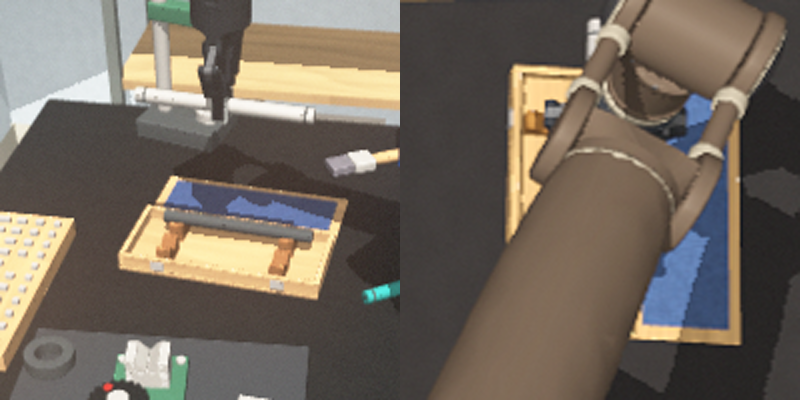

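View pics/w17.png

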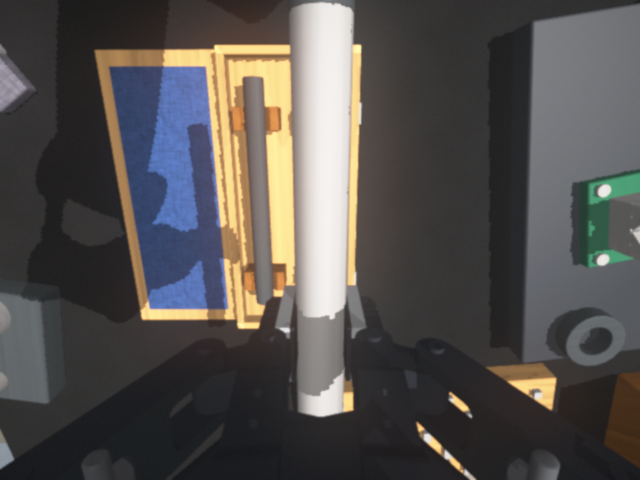

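```bash
python3 - <<'E'
from h import *
c=load('w17');t=load('top0');s=load('side0')
img=c['pixels']
cv2.imwrite('pics/w17c.png',cv2.resize(img[30:340,200:380,::-1],None,fx=2.4,fy=2.4*.8,interpolation=cv2.INTER_CUBIC))
# spare bar mask
hsv=cv2.cvtColor(img,cv2.COLOR_RGB2HSV)
m=((hsv[...,2]<110)&(hsv[...,1]<60)).astype(np.uint8);k=np.zeros_like(m);k[70:310,240:275]=m[70:310,240:275]
n,l,st,ce=cv2.connectedComponentsWithStats(k);i=1+np.argmax(st[1:,4]);ys,xs=np.where(l==i);print(st[i])
P=[]
for v in (100,140,180,220,250):
    x=xs[ys==v];P.append(onz(c,x.mean(),v,.036)[:2]);print(v,x.min(),x.max(),P[-1])
P=np.array(P);f=np.polyfit(P[:,0],P[:,1],1);print('spare yaw',np.degrees(np.arctan(f[0])),f)
a=np.arctan(f[0]);
for q in [(254,78),(265,304)]: print(onz(c,*q,.036 if 0 else .046))
for q in [(215,46),(361,46),(237,328)]: print('rim',onz(c,*q,.026))
# top0 spare bar ends crop(248,123),(246,450)
for q in [(248,123),(246,450)]: print('top spare',onz(t,400+q[0]/4,150+q[1]/4,.036))
E
```

```text
[253 221   7  82 148]<stdin>:11: RuntimeWarning: Mean of empty slice.
  ret = ret.dtype.type(ret / rcount)
Traceback (most recent call last):
ValueError: zero-size array to reduction operation minimum which has no identity
```

View pics/w17c.png

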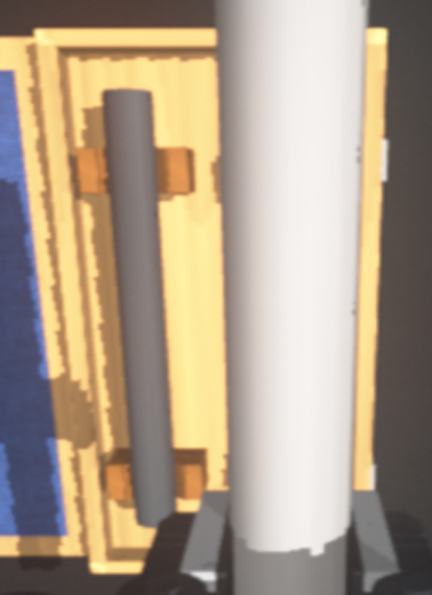

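```bash
python3 - <<'E'
from h import *
c=load('w17');t=load('top0')
f=lambda x,y:(200+x/2.4,30+y/1.92)
a=onz(c,*f(128,97),.036);b=onz(c,*f(155,512),.036);print(a,b,np.linalg.norm(a-b),np.degrees(np.arctan2(a[1]-b[1],a[0]-b[0])))
for q in [(35,30),(388,30),(92,572),(375,470)]: print('rim',onz(c,*f(*q),.026))
for q in [(248,125),(246,448)]: print('top spare',onz(t,400+q[0]/4,150+q[1]/4,.036))
E
```

```text
[ 0.40085382 -0.32134142  0.036     ] [ 0.62201505 -0.34075451  0.036     ] 0.222011611315871 174.98354858787
rim [ 0.36708128 -0.35444314  0.026     ]
rim [ 0.37883872 -0.21886612  0.026     ]
rim [ 0.66512175 -0.37941208  0.026     ]
rim [ 0.60883061 -0.23662401  0.026     ]
top spare [ 0.62431756 -0.34536374  0.036     ]
top spare [ 0.39641582 -0.32686461  0.036     ]
```

```bash
python3 - <<'E'
from h import *
c=load('w17');s=load('s17');print(c['s']['tcp_pos'])
g=c['pixels'][:25,300:345].astype(int).mean(2);print(g[:,20].astype(int))
for v in (3,8): print(onz(c,322,v,.265))
# side: mandrel ends crop (132,96)->, (312,116) /2 +(200,60)
for q in [(132,96),(313,116)]:
    print(onz(s,200+q[0]/2,60+q[1]/2,.265))
E
```

```text
[ 0.52123832 -0.27000184  0.21316374]
[115 135 189 221 229 230 230 230 230 231 231 231 231 231 231 231 231 232
 232 232 232 232 233 232 232]
[ 0.40901078 -0.25937511  0.265     ]
[ 0.41034019 -0.25948822  0.265     ]
[ 0.64021972 -0.27599645  0.265     ]
[ 0.39814668 -0.25998815  0.265     ]
```

Request:
{"api": "drive_tool", "payload": {"moves": [[4, 2.7, -20, 0, 0, 0], [4, 2.7, -60, 0, 0, 0], [4, 2.7, -105, 0, 0, 0], [4, 2.7, -145, 0, 0, 0], [4, 2.7, -170, 0, 0, 0], [4, 2.7, -190, 0, 0, 0], [4, 2.7, -190, 0, 0, 0], [4, 2.7, -190, 0, 0, 0]]}}

```text
time_s: 30.28
tcp_pos: [0.5263, -0.268, 0.0237]
ee_rot: [-3.141, 0.002, 3.055]
ft_force: [1.1, -0.9, -6.2]
grip_width: 0.018
```

```bash
python3 st.py; python3 - <<'E'
from h import *
s=shot('side','s18');w=shot('wrist','w18')
a=cv2.resize(s['pixels'][120:240,240:400,::-1],None,fx=2.5,fy=2.5,interpolation=cv2.INTER_CUBIC)
b=cv2.resize(w['pixels'][:,120:520,::-1],(350,300))
cv2.imwrite('pics/s18c.png',np.hstack([a,b[:300]]))
E
```

```text
30.27 0.018 [ 0.5263 -0.268   0.0237] yaw 175.02 F [ 1.08 -0.87 -6.24] M [ 0.015 -0.043 -0.03 ] q6 -2.029
```

View pics/s18c.png

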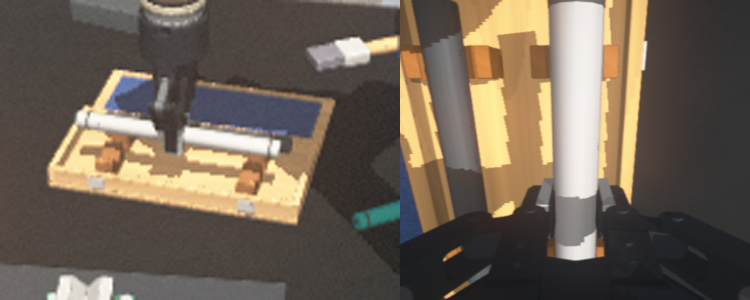

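View pics/w18.png

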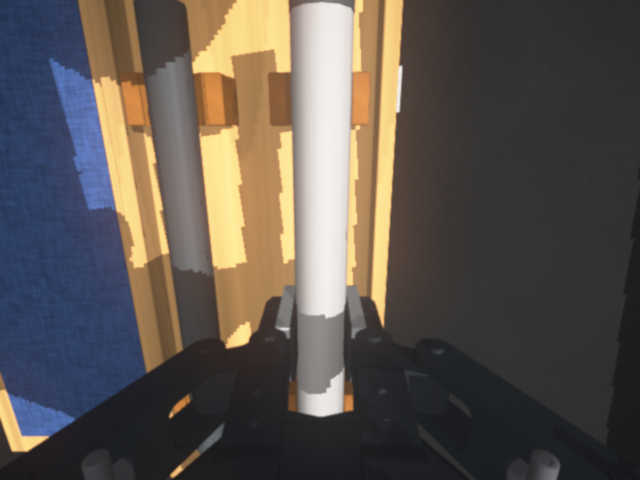

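```bash
python3 - <<'E'
from h import *
c=load('w18')
for u,v in [(269,73),(269,122),(369,73),(369,122),(319.5,98)]: print(onz(c,u,v,.036))
print('far saddle edges near hand', onz(c,289,395,.036),onz(c,353,395,.036))
d=np.array([-.9962,.0872]);tc=np.array(c['s']['tcp_pos'][:2])
print('tool axis at that x',tc+d*(.085+.0))
E
```

```text
[ 0.42705139 -0.28127563  0.036     ]
[ 0.44682656 -0.28387241  0.036     ]
[ 0.43073299 -0.2387072   0.036     ]
[ 0.45064898 -0.23957719  0.036     ]
[ 0.43883947 -0.26063687  0.036     ]
far saddle edges near hand [ 0.59590925 -0.29187075  0.036     ] [ 0.5990171  -0.25524473  0.036     ]
tool axis at that x [ 0.44199148 -0.26084908]
```

Request:
{"api": "drive_tool", "payload": {"moves": [[-0.5, 0, -8, 0, 0, 0], [-0.5, 0, -16, 0, 0, 0], [-0.5, 0, -23, 0, 0, 0], [-0.5, 0, -29, 0, 0, 0], [-0.5, 0, -33, 0, 0, 0], [-0.5, 0, -35, 0, 0, 0], [-0.5, 0, -35, 0, 0, 0]]}}

```text
time_s: 31.25
tcp_pos: [0.5247, -0.2674, -0.0123]
ee_rot: [3.142, -0.0, 3.055]
ft_force: [0.0, -0.2, -5.3]
grip_width: 0.0181
```

```bash
python3 st.py
```

```text
31.25 0.0181 [ 0.5247 -0.2674 -0.0123] yaw 175.02 F [ 0.05 -0.17 -5.26] M [ 0.017 -0.064  0.001] q6 -2.029
```

Request:
{"api": "drive_tool", "payload": {"moves": [[0, 0, -0.5, 0, 0, 0], [0, 0, -1, 0, 0, 0], [0, 0, -1.5, 0, 0, 0], [0, 0, -2, 0, 0, 0], [0, 0, -2, 0, 0, 0]]}}

```text
time_s: 31.88
tcp_pos: [0.5247, -0.2675, -0.0141]
ee_rot: [-3.142, 0.0, 3.055]
ft_force: [0.1, 0.2, -5.2]
grip_width: 0.0183
```

```bash
python3 st.py
```

```text
31.88 0.0183 [ 0.5247 -0.2675 -0.0141] yaw 175.02 F [ 0.07  0.23 -5.18] M [0.003 0.027 0.063] q6 -2.029
```

Request:
{"api": "drive_tool", "payload": {"moves": [[0, 0, -0.5, 0, 0, 0], [0, 0, -1, 0, 0, 0], [0, 0, -1, 0, 0, 0]]}}

```text
time_s: 32.25
tcp_pos: [0.5249, -0.2678, -0.0149]
ee_rot: [-3.141, 0.0, 3.055]
ft_force: [-0.5, -0.5, -3.3]
grip_width: 0.0181
```

```bash
python3 st.py
```

```text
32.25 0.0181 [ 0.5249 -0.2678 -0.0149] yaw 175.04 F [-0.52 -0.54 -3.32] M [-0.089  0.157  0.031] q6 -2.029
```

Contact is beginning, at the height predicted for a seated bar. A bit more, then I'll open slightly.

Request:
{"api": "drive_tool", "payload": {"moves": [[0, 0, -0.4, 0, 0, 0], [0, 0, -0.6, 0, 0, 0], [0, 0, -0.6, 0, 0, 0]]}}

```text
time_s: 32.62
tcp_pos: [0.525, -0.268, -0.0152]
ee_rot: [-3.141, 0.001, 3.055]
ft_force: [-2.0, -2.0, 1.3]
grip_width: 0.0183
```

```bash
python3 st.py
```

```text
32.62 0.0183 [ 0.525  -0.268  -0.0152] yaw 175.03 F [-2.04 -1.99  1.25] M [-0.312  0.323  0.025] q6 -2.029
```

Request:
{"api": "drive_tool", "payload": {"moves": [[0, 0, 0, 0, 0, 0], [0, 0, 0, 0, 0, 0], [0, 0, 0, 0, 0, 0]], "claw": 30}}

```text
time_s: 33.0
tcp_pos: [0.5251, -0.2673, -0.0156]
ee_rot: [-3.142, 0.001, 3.055]
ft_force: [0.6, -0.0, 0.1]
grip_width: 0.0258
```

```bash
python3 st.py; python3 - <<'E'
from h import *
w=shot('wrist','w20')
E
```

```text
33.0 0.0258 [ 0.5251 -0.2673 -0.0156] yaw 175.03 F [ 0.63 -0.01  0.07] M [ 0.009 -0.007 -0.013] q6 -2.029
```

View pics/w20.png

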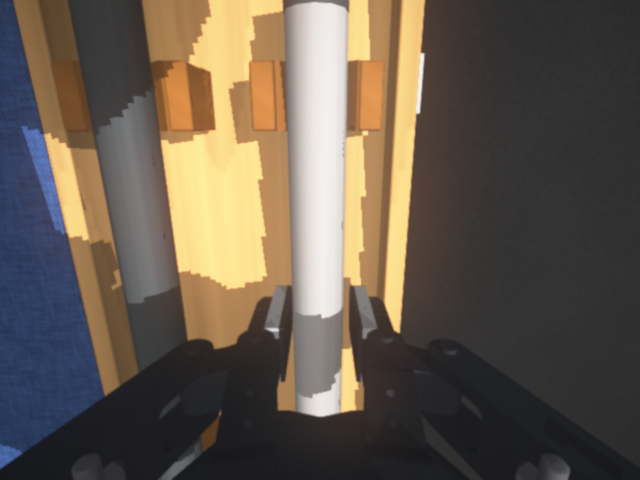

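Request:
{"api": "drive_tool", "payload": {"moves": [[0, 0, 3, 0, 0, 0], [0, 0, 9, 0, 0, 0], [0, 0, 18, 0, 0, 0], [0, 0, 30, 0, 0, 0], [0, 0, 60, 0, 0, 0], [0, 0, 110, 0, 0, 0], [0, 0, 165, 0, 0, 0], [0, 0, 220, 0, 0, 0]]}}

```text
time_s: 34.05
tcp_pos: [0.5246, -0.2674, 0.2069]
ee_rot: [-3.141, 0.001, 3.055]
ft_force: [0.1, -0.9, 0.4]
grip_width: 0.0254
```

Request:
{"api": "drive_tool", "payload": {"moves": [[-30, 0, 30, 0, 0, 0], [-80, 0, 60, 0, 0, 0], [-120, 0, 80, 0, 0, 0], [-130, 0, 80, 0, 0, 0], [-130, 0, 80, 0, 0, 0], [-130, 0, 80, 0, 0, 0]]}}

```text
time_s: 34.8
tcp_pos: [0.3952, -0.2672, 0.2835]
ee_rot: [3.141, -0.001, 3.055]
ft_force: [0.1, 0.6, -0.5]
grip_width: 0.0257
```

```bash
python3 st.py; python3 - <<'E'
from h import *
s=shot('side','s21');t=shot('top','t21');w=shot('wrist','w21')
a=cv2.resize(s['pixels'][130:350,190:410,::-1],None,fx=1.8,fy=1.8,interpolation=cv2.INTER_CUBIC)
b=cv2.resize(t['pixels'][130:290,180:380,::-1],None,fx=2,fy=2.475,interpolation=cv2.INTER_CUBIC)
cv2.imwrite('pics/s21c.png',np.hstack([a,b]))
E
```

```text
34.8 0.0257 [ 0.3952 -0.2672  0.2835] yaw 175.05 F [ 0.07  0.56 -0.55] M [0.015 0.042 0.013] q6 -2.171
```

View pics/s21c.png

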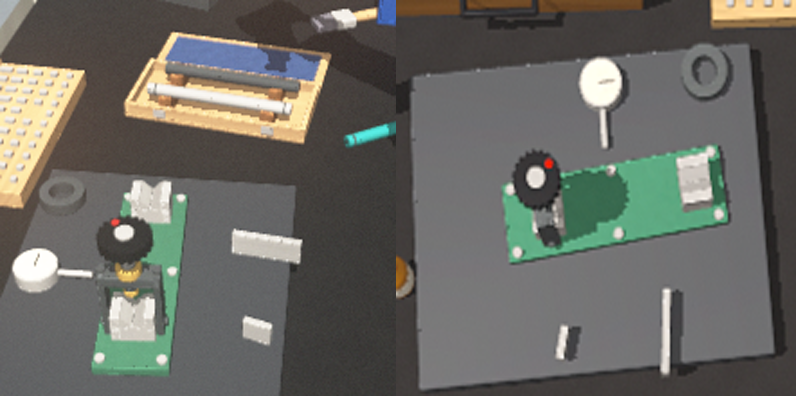

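View pics/w21.png

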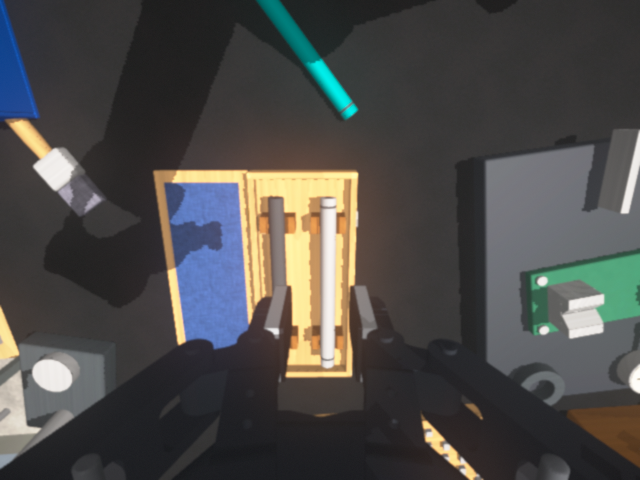

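View pics/t21.png

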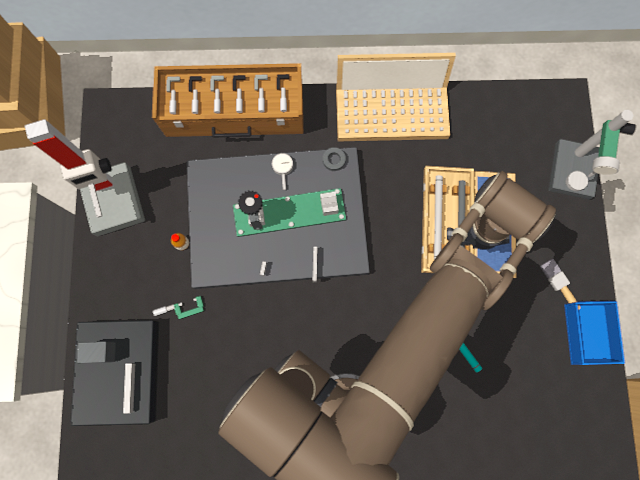

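```bash
python3 - <<'E'
from h import *
t0=load('top0');t=load('t21');w=load('w21')
def corners(c):
    hsv=cv2.cvtColor(c['pixels'],cv2.COLOR_RGB2HSV);m=cv2.inRange(hsv,(60,80,40),(90,255,255));m[:140]=0;m[260:]=0;m[:,:220]=0;m[:,370:]=0
    m=cv2.morphologyEx(m,cv2.MORPH_CLOSE,np.ones((3,3)))
    q=max(cv2.findContours(m,0,2)[0],key=cv2.contourArea)
    return cv2.minAreaRect((np.array([onz(c,*p[0].astype(float),.054)[:2] for p in q])-[.5,.1]).astype(np.float32))
print(corners(t0),corners(t))
a=onz(w,328.5,199,.043);b=onz(w,327.5,366,.043);print(a,b,(a+b)/2,np.linalg.norm(a-b))
print('spindle hub',hub(t,guess=(250,201))[0],onz(t,*hub(t,guess=(250,201))[0],.2136))
s=env.finish_job();print(s)
E
```

```text
((0.043286703526973724, 0.03828050196170807), (0.09014521539211273, 0.2995852828025818), 7.66514778137207) ((0.04346407577395439, 0.03830534964799881), (0.09035972505807877, 0.29961922764778137), 7.634936809539795)
[ 0.40459652 -0.25730733  0.043     ] [ 0.64248544 -0.27738015  0.043     ] [ 0.52354098 -0.26734374  0.043     ] 0.23873427308511566
spindle hub [249.22580645 201.17741935] [0.53233308 0.22865453 0.2136    ]
the job is handed in; nothing more can be done
None
```

The mandrel is out of the clamp and lying in the empty saddles of the case. The clamp is left open, and I handed the job in at about 35 s of robot time.

- **Unclamping:** I wound the handwheel anticlockwise; it bit after about 25° of free play. The hand rose with the spindle about 16.6 mm, which puts the pad about 12.6 mm clear. That is worked out from the turn angle and the hand's height, not measured on the pad. The vertical force stayed under 6 N.
- **Drawing out:** I lifted the mandrel about 4 mm off the V-blocks and drew it about 66 mm endwise. It came out without noticeable side force and I carried it to the case.
- **Laying down:** I lowered it until the weight came off the gripper at the height of a seated bar, then opened the fingers a little and lifted away.

**Last checks:**
- **Mandrel:** its middle is at (0.5235, −0.2673), which agrees with the trough position I measured to within about 1 mm. The measured length was 239 mm.
- **Fixture:** by the top camera it moved about 0.2 mm and turned 0.03°, within measuring error.
- **Surroundings:** nothing else looks moved in the pictures, and the arm touches nothing.

**Disagreements:**
- **Fingertips:** with the fingers shut, both cameras showed the tips about 37 mm behind the stated TCP. I set the grasp heights by the pictures and both grips held.
- **Cameras:** the top and wrist cameras differed by up to about 4 mm in position, so I used the wrist camera.
- **Wrist camera in the wheel:** at the mandrel grasp the wrist picture looked out from inside the handwheel. No body was visible at the camera's position and no contact force showed.

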